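# Tighten the pressure vessel's lid nut with a spanner between the tie rods

### The arm

A 6-joint arm with a two-finger parallel gripper is mounted at the origin on the work surface. World frame = base frame: x ahead of the robot, y to its left, z up, the work surface at z = 0. Lengths are in mm, angles in degrees, forces in N, time in s.
With the tool pointing down it reaches from about 300 to 850 mm from the base axis. Payload 4.2 kg.
Tool frame: the origin (TCP) lies on the centre line of the jaws, within the pads' length; the fingertips stand 8 mm ahead of it and the grasp point (between the pads) lies 11 mm behind it; z points along the fingers, y is the line along which they close (so a half turn about z gives the same grasp; the last joint's range is limited). The gripper opens to 91 mm and grips with 3 to 60 N. Pads are 32 mm wide; open, the fingers measure 118 mm over their backs; the gripper's body (76 mm by 178 mm) begins 60 mm behind the grasp point.
Start: joints at [-77.865, 18.312, 89.639, -0, 72.044, -1.146], TCP at [132.096, -559.636, 221.976] pointing down, gripper open.
Joint ranges: [-177.97, 177.97], [-48.28, 115.42], [12.27, 149.76], [-77.06, 257.06], [2.81, 150.46], [-146.56, 146.56]. Speed limits (degrees/s): [147.25, 147.25, 180, 180, 180, 180].

### API

Orientations are given as [roll, pitch, yaw] about the fixed x, y, z axes, in that order (R = Rz(yaw) Ry(pitch) Rx(roll)).
In Python, from workcell import telemetry, eyes, ticket gives the robot as it stands. The module is installed in compiled form; this text tells all that it offers.
- The arm moves only by the shell command python3 -m crank 'ROWS' [OPENING] [FORCE]. ROWS is JSON, a list of rows, each an object of numbers: "dx", "dy", "dz": the shift along the world's x, y, z normalised to -1 to 1, where 1 is 80 cm; "yaw": the turn about the world's z normalised to -1 to 1, where 1 is 5 degrees. A call has 1 to 10 rows; each row shifts and turns the commanded pose from where the row before left it; what a row does not reach is not made up. A row lasts 1/8 s, in which the tool goes at most 62.5 mm and 10.7 degrees, less where a joint would pass 70% of its speed; a pose out of reach is approached as far as the arm can. A call with a number of a shift or a turn outside -1 to 1 is refused whole. A call with a gripper value outside its range is refused whole. OPENING is the opening, from 0 (shut) to 1 (fully open), set as the call begins (- or left out, the last holds). The fingers move at their own pace and stop on an object; FORCE is the grip in N (left out, the last holds). Time passes only in rows, so rows that do not move let the fingers close. It gives the time, the measured TCP pose, the force, the opening and the grip force at its end, in the units of the state.
- telemetry.state(): the state, without advancing time (a new reading comes with each control period).
- eyes.grab_frame(name): name is "scene" or "top" or "wrist"; returns the picture (420x560x3 uint8, red, green, blue); there is no depth.
- eyes.calibration(name): a dict with "camera_matrix" (3x3 intrinsics, pixels), "world_from_camera" (4x4, takes a point from camera to world coordinates). Camera axes: x right, y down, z forward; pixel columns grow to the right and rows downward; lengths in mm; the calibration is good to about 2 mm. A picture is of the moment at which its call begins: read the wrist's pose just before it. calibration takes no time and is no camera call; for the wrist camera it gives the pose at the moment of the call.
- ticket.job_done(): hands the job in; it is judged then, once.
The state is a dict: "time_s": time; "qpos": joint angles; "qvel": joint speeds; "effort": joint torques, N m; "ee_pos": TCP position; "ee_rot": TCP orientation; "force": force on the tool from outside, world axes, zero at the start; "torque": the same for the moment, N m; "gripper_width": finger opening in mm; "gripper_force": force on a finger pad.
Only numpy, scipy, OpenCV 4.12 (cv2) and the standard library are available. Lean on these libraries where they do the work, as an engineer would, in place of code of your own. Each camera call takes 0.05 s, during which the arm holds its last target. There are 200 camera calls.

### The job

Tighten the big hex nut in the middle of the pressure vessel's lid, clockwise seen from above, until it is fully home against its stop, turning it only with the ring end of the spanner that lies on the bench. The tie rods leave the handle only a short swing, on the open side, so lift the spanner off the nut and reseat it for each new stroke. Then take the spanner off, lay it flat on the bench and let go; keep the gripper itself off the vessel and leave the bottle, beaker and jar where they stand.

Things in the scene. Friction and masses are not known exactly. Their poses are not given: they have to be found in the camera images.
- vessel: Fixed steel vessel, foot 148 mm across, flat lid 132 mm across and 90 mm above the bench. Origin: centre of its underside, below the nut's axis. Five tie rods (14 mm thick, 40 mm tall above the lid) ring the nut at 52 mm radius, 60 degrees apart; the sixth place, at its own -x (about towards the robot), is open: there the seated spanner's handle can swing 44 degrees either side of -x.
- nut (a joint): Turn of the nut about the vertical axis, in rad: grows clockwise seen from above; 2.4 is fully home (a hard stop). It starts 1.66 to 1.97 rad short of that, more than one swing of the handle. It turns against a steady friction of 0.3 N m and stays where it is left.
- nut_top (a point): Centre of the nut's upper face, turning with it. Brass hex nut, 42 mm across flats; straight flats from the lid up to this point (18 mm), then a 6 mm tapered crown and 3 mm stud end (27 mm over the lid in all). Its x axis is square to a flat; flats repeat every 60 degrees. When fully home its x axis is 16 degrees clockwise of the vessel's.
- spanner_mid (a point): Middle of the spanner's grip, half-way up (12 mm): hold here, it balances within 15 mm. Loose, 0.4 kg, flat-bottomed steel, 16 mm thick; grey sleeve 18 mm wide, 24 mm tall, from 55 mm behind to 35 mm ahead. x axis: along the handle to the ring. Bare handle 14 mm wide; a 36 mm wide fork ends it 101 mm behind. Starts flat on the bench, fork end roughly towards the robot.
- spanner_ring (a point): Centre of the spanner's ring, half-way up (8 mm), 100 mm from spanner_mid along x; same axes. 60 to 69 mm across outside; hex hole 45.5 mm across flats right through (1.75 mm clearance each side, 10 degrees free turn either way before it bites). Drops over the nut when its x axis agrees with the nut's to a multiple of 60 degrees; seated, it lies on the lid, this point 8 mm above it.
- reagent: Bystander: amber bottle, 86 mm across, 190 mm tall, origin at the centre of its underside.
- beaker: Bystander: glass beaker, 80 mm across, 100 mm tall, origin at the centre of its underside.
- jar: Bystander: white jar, 80 mm across, 90 mm tall, origin at the centre of its underside.

How it is judged (in metres and radians):
At the end, for the whole second after the job is handed in: The nut is within 0.12 rad (7 degrees) of its stop (joint above 2.28), and the spanner is off it, let go, lying flat on the bench (its grip's middle less than 20 mm and its ring's centre less than 16 mm above the bench, under 0.1 rad of tilt) (value of joint nut above 2.28 rad and height (world z) of spanner_mid below 0.02 m and height (world z) of spanner_ring below 0.016 m and angle between spanner_mid's own z axis and vertical below 0.1 rad); the robot touches nothing.
It fails at once if the gripper or arm presses on the vessel or its nut with more than 8 N (contact force between any of the fingers, the arm and vessel above 8 N).
It fails at once if the bottle, beaker or jar is moved more than 30 mm (distance of any of reagent, beaker, jar from where it was at the start of the episode above 0.03 m).
It also fails if it takes over 72 s, if anything falls off the work surface, if the arm or the gripper's body presses on something with over 40 N, if the wrist force passes 120 N, or if a joint passes its speed limit or range.

## Working session

There is one attempt and no reset: what is moved stays moved. The work goes in short steps, Python scripts to look and compute and a shell command to move; the robot and the scene stay as the last step left them, time stands still between calls to the robot, and variables do not carry over. Pictures are saved under pics/ and viewed, at most 10 in all, crops included, and the job is handed in when it is done.

```bash
mkdir -p pics; cat > h.py <<'E'
import numpy as np,cv2
from workcell import telemetry,eyes,ticket
def grab(n,f=None):
    c=eyes.calibration(n); im=eyes.grab_frame(n)
    if f: cv2.imwrite('pics/'+f,im[:,:,::-1])
    return im,c
def ray(c,u,v,z):
    K=np.array(c["camera_matrix"]);T=np.array(c["world_from_camera"])
    d=T[:3,:3]@np.linalg.solve(K,[u,v,1]);o=T[:3,3]
    return o+d*(z-o[2])/d[2]
def proj(c,p):
    K=np.array(c["camera_matrix"]);T=np.array(c["world_from_camera"])
    q=K@(T[:3,:3].T@(np.array(p)-T[:3,3]));return q[:2]/q[2]
E
python3 - <<'E'
from h import *
s=telemetry.state();print(s)
for n in("top","scene"):
    im,c=grab(n,n+'0.png');print(n,np.round(c["camera_matrix"],1).tolist(),np.round(c["world_from_camera"],3).tolist())
E
```

```text
{'time_s': 0.0, 'qpos': array([-7.78647895e+01,  1.83521410e+01,  8.97070909e+01, -1.02187130e-03,
        7.20431891e+01, -1.14809477e+00]), 'qvel': array([-0.01012567, -0.01722109, -0.03225955, -0.06726364,  0.07521915,
        0.0692012 ]), 'effort': array([-2.22975104e-03, -4.12460768e+01, -2.31972116e+01,  7.27452664e-02,
        4.57422389e-02, -1.64772214e-04]), 'ee_pos': array([ 131.98580833, -559.13982547,  221.11061515]), 'ee_rot': array([-1.79897580e+02, -1.08084051e-03,  1.32836202e+01]), 'force': array([ 0.11042434, -0.1172339 ,  0.08491202]), 'torque': array([-0.07900481,  0.06026703, -0.03560647]), 'gripper_force': 0.0, 'gripper_width': 91.17301960674158}
top [[380.0, 0.0, 277.8], [0.0, 380.0, 208.3], [0.0, 0.0, 1.0]] [[0.018, -0.984, 0.178, 479.363], [-1.0, -0.021, -0.013, -51.963], [0.017, -0.178, -0.984, 959.38], [0.0, 0.0, 0.0, 1.0]]
scene [[500.0, 0.0, 277.8], [0.0, 500.0, 215.2], [0.0, 0.0, 1.0]] [[-0.695, 0.501, -0.516, 1290.623], [0.719, 0.482, -0.501, 589.404], [-0.003, -0.719, -0.695, 965.201], [0.0, 0.0, 0.0, 1.0]]
```

View pics/top0.png

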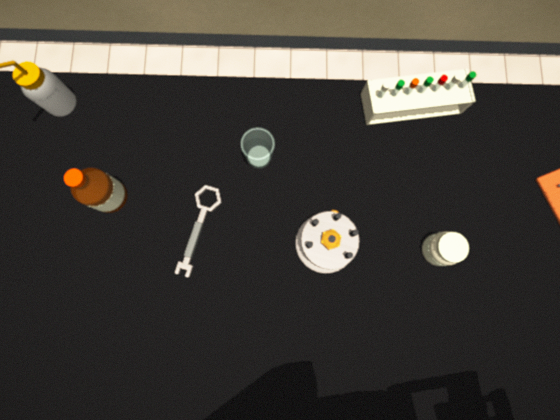

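View pics/scene0.png

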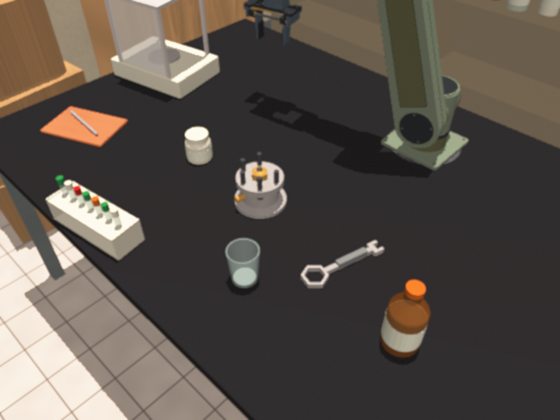

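The top view shows the ring at about (208,197), fork (184,270), nut (331,239), beaker (258,148), bottle (100,190) and jar (450,248). The scene view agrees. Next I measure them.

```bash
python3 - <<'E'
from h import *
im,c=grab("top"); hsv=cv2.cvtColor(im,cv2.COLOR_RGB2HSV)
m=((hsv[...,2]>70)).astype(np.uint8); m[:, :150]=0;m[:,235:]=0;m[:170]=0;m[290:]=0
n,l,st,ce=cv2.connectedComponentsWithStats(m);k=1+np.argmax(st[1:,4]);print(st[k])
cs,h=cv2.findContours((l==k).astype(np.uint8),cv2.RETR_CCOMP,cv2.CHAIN_APPROX_NONE)
for i,q in enumerate(cs):
    if h[0][i][3]>=0 and cv2.contourArea(q)>20:
        M=cv2.moments(q); r=ray(c,M['m10']/M['m00'],M['m01']/M['m00'],8);print('hole',cv2.contourArea(q),r)
v,u=np.where(l==k)
P=np.array([ray(c,a,b,10)[:2] for a,b in zip(u,v)]);mu=P.mean(0);w,V=np.linalg.eigh(np.cov(P.T));ax=V[:,1]*np.sign(V[0,1]);t=(P-mu)@ax
print(mu,ax,np.degrees(np.arctan2(ax[1],ax[0])),t.min(),t.max(), 'fork end',mu+ax*t.min())
# nut
b=(hsv[...,0]>15)&(hsv[...,0]<32)&(hsv[...,1]>120)&(hsv[...,2]>100);b[:,:315]=0;b[:,348:]=0;b[:225]=0;b[255:]=0
v,u=np.where(b);print('nut',len(u),ray(c,(u.min()+u.max())/2,(v.min()+v.max())/2,108))
g=((hsv[...,1]<60)&(hsv[...,2]>110)).astype(np.uint8);g[:,:290]=0;g[:,365:]=0;g[:205]=0;g[280:]=0
v,u=np.where(g);print('vess',u.min(),u.max(),v.min(),v.max())
for nm,(a,b,z) in dict(beaker=(258,138,100),jar=(454,247,90),bott=(75,178,190)).items():print(nm,ray(c,a,b,z))
big=cv2.resize(im[200:280,290:370],None,fx=5,fy=5,interpolation=cv2.INTER_CUBIC)
big2=cv2.resize(im[180:280,160:240],None,fx=4,fy=4,interpolation=cv2.INTER_CUBIC)
cv2.imwrite('pics/crop.png',np.hstack([big,big2])[:,:,::-1])
cw=eyes.calibration("wrist");print(np.round(cw["camera_matrix"],0).tolist(),np.round(cw["world_from_camera"],3).tolist())
E
```

```text
[ 174  185   48   93 1033]
hole 229.5 [675.34927994 114.74527252   8.        ]
[595.32347202 137.54686476] [ 0.9615747  -0.27454345] -15.934808364891062 -121.23178389909432 115.64119165976352 fork end [478.75005625 170.83025644]
nut 265 [ 566.13416074 -183.13846549  108.        ]
vess 295 359 211 273
beaker [803.97146253 -13.31877036 100.        ]
jar [ 555.15836438 -470.59127818   90.        ]
bott [673.74557954 358.45483537 190.        ]
[[317.0, 0.0, 279.0], [0.0, 317.0, 212.0], [0.0, 0.0, 1.0]] [[0.229, -0.94, -0.253, 203.774], [-0.973, -0.222, -0.058, -542.795], [-0.002, 0.259, -0.966, 383.49], [0.0, 0.0, 0.0, 1.0]]
```

View pics/crop.png

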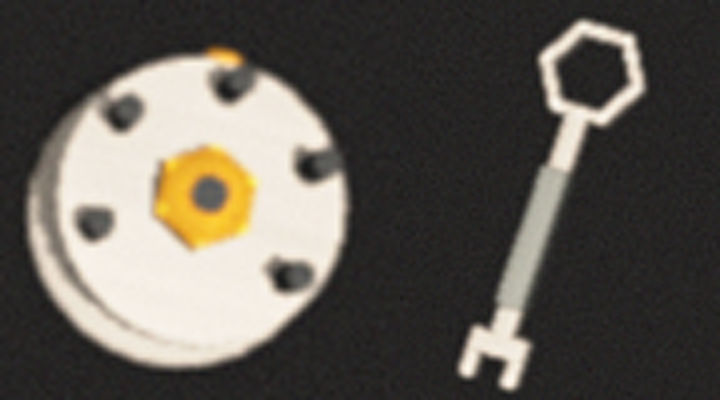

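The crop shows the hex nut with its gap towards the bottom-left (the robot side), and the spanner lies clean. The ring is at about (675,115) and its axis at −16°, which puts mid at about (579,142). Fork-end distance checks at 201 mm. I'll move above it.

```bash
python3 -m crank '[{"dx":0.035,"dy":0.055,"dz":-0.0056,"yaw":-0.365},{"dx":0.035,"dy":0.055,"dz":-0.0056,"yaw":-0.365},{"dx":0.035,"dy":0.055,"dz":-0.0056,"yaw":-0.365},{"dx":0.035,"dy":0.055,"dz":-0.0056,"yaw":-0.365},{"dx":0.035,"dy":0.055,"dz":-0.0056,"yaw":-0.365},{"dx":0.035,"dy":0.055,"dz":-0.0056,"yaw":-0.365},{"dx":0.035,"dy":0.055,"dz":-0.0056,"yaw":-0.365},{"dx":0.035,"dy":0.055,"dz":-0.0056,"yaw":-0.365},{"dx":0.035,"dy":0.055,"dz":-0.0056,"yaw":-0.365},{"dx":0.035,"dy":0.055,"dz":-0.0056,"yaw":-0.365}]' 1
python3 -m crank '[{"dx":0.035,"dy":0.055,"dz":-0.0056,"yaw":-0.365},{"dx":0.035,"dy":0.055,"dz":-0.0056,"yaw":-0.365},{"dx":0.035,"dy":0.055,"dz":-0.0056,"yaw":-0.365},{"dx":0.035,"dy":0.055,"dz":-0.0056,"yaw":-0.365},{"dx":0.035,"dy":0.055,"dz":-0.0056,"yaw":-0.365},{"dx":0.035,"dy":0.055,"dz":-0.0056,"yaw":-0.365},{},{}]'
python3 - <<'E'
from h import *
im,c=grab("wrist","w1.png");s=telemetry.state();print(s['ee_pos'],s['ee_rot'])
print(proj(c,[675,115,8]),proj(c,[579,142,24]),c["world_from_camera"])
hsv=cv2.cvtColor(im,cv2.COLOR_RGB2HSV)
m=(hsv[...,2]>70).astype(np.uint8)
cs,h=cv2.findContours(m,cv2.RETR_CCOMP,cv2.CHAIN_APPROX_NONE)
for i,q in enumerate(cs):
    if cv2.contourArea(q)>300:
        M=cv2.moments(q);print(i,h[0][i][3]>=0,cv2.contourArea(q),cv2.boundingRect(q),ray(c,M['m10']/M['m00'],M['m01']/M['m00'],16))
E
```

```text
time_s: 1.4
ee_pos: [412.7, -118.1, 177.0]
ee_rot: [180.0, -0.0, -5.0]
force: [0.9, -0.4, 0.0]
gripper_width: 91.2
gripper_force: 0.0
[ 415.41947054 -113.58424289  176.62573052] [-1.79753932e+02 -1.12104256e-01 -4.90026947e+00]
[-13.37485549 -71.03735246] [-23.62452492  48.10521889] [[-8.83226380e-02 -9.62123392e-01 -2.57910236e-01  4.86078395e+02]
 [-9.96091897e-01  8.52559542e-02  2.30728190e-02 -1.24534331e+02]
 [-2.10515619e-04  2.58940149e-01 -9.65893346e-01  3.39235390e+02]
 [ 0.00000000e+00  0.00000000e+00  0.00000000e+00  1.00000000e+00]]
88 False 4577.0 (263, 331, 297, 20) [ 227.13034584 -263.97221245   16.        ]
98 False 583.0 (481, 285, 45, 37) [ 275.15079772 -358.13586254   16.        ]
194 False 9162.0 (84, 264, 392, 57) [ 304.08162277 -108.21452046   16.        ]
307 False 16750.5 (257, 0, 196, 116) [ 551.10590817 -190.63671656   16.        ]
309 True 335.5 (276, 13, 22, 25) [ 574.19016744 -138.22103549   16.        ]
310 False 1620.5 (0, 0, 22, 162) [536.77037162 134.4418847   16.        ]validation failed for argument at $[6]...
```

View pics/w1.png

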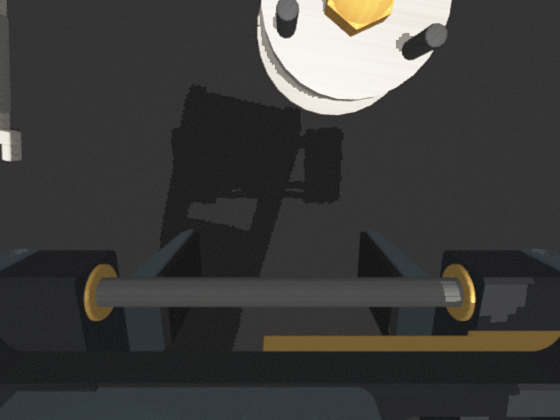

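The second call was refused (empty rows). The view shows the vessel at upper right and the fork at the left edge. I'll continue.

```bash
python3 -m crank '[{"dx":0.035,"dy":0.055,"dz":-0.0056,"yaw":-0.365},{"dx":0.035,"dy":0.055,"dz":-0.0056,"yaw":-0.365},{"dx":0.035,"dy":0.055,"dz":-0.0056,"yaw":-0.365},{"dx":0.035,"dy":0.055,"dz":-0.0056,"yaw":-0.365},{"dx":0.035,"dy":0.055,"dz":-0.0056,"yaw":-0.365},{"dx":0.034,"dy":0.052,"dz":-0.0056,"yaw":-0.365},{"dx":0},{"dx":0}]'
cat >> h.py <<'E'
def spanner(im,c,zr=16,zs=24):
    """ring hole centre at top-face height, sleeve axis"""
    hsv=cv2.cvtColor(im,cv2.COLOR_RGB2HSV)
    m=(hsv[...,2]>90).astype(np.uint8)
    cs,h=cv2.findContours(m,cv2.RETR_CCOMP,cv2.CHAIN_APPROX_NONE)
    for i,q in enumerate(cs):
        if cv2.contourArea(q)>1500:
            M=cv2.moments(q);a=M['m10']/M['m00'];b=M['m01']/M['m00']
            print('hole' if h[0][i][3]>=0 else 'blob',cv2.contourArea(q),cv2.boundingRect(q),np.round([a,b]),ray(c,a,b,zr))
E
python3 - <<'E'
from h import *
im,c=grab("wrist","w2.png");s=telemetry.state();print(s['ee_pos'],s['ee_rot'])
print(proj(c,[675,115,8]),proj(c,[579,142,24]))
spanner(im,c)
E
```

```text
[ 413.72810973 -116.14156884  176.66895001] [-1.79915497e+02  6.42175112e-03 -4.64781342e+00]
[ -4.90811746 -67.59649131] [-15.79522764  50.68901767]
blob 4460.5 (263, 331, 297, 20) [418. 342.] [ 231.20175809 -260.93921795   16.        ]
blob 17329.0 (263, 0, 198, 118) [351.  49.] [ 552.58719047 -191.65324044   16.        ]validation failed for argument at $[6]...
```

View pics/w2.png

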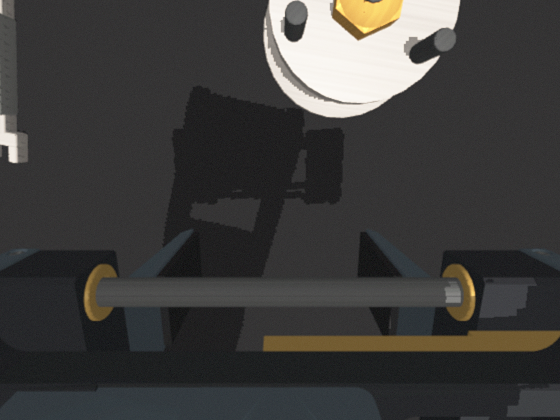

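The view has not changed because {"dx":0} was refused as well. I'll give all keys.

```bash
python3 -m crank '[{"dx":0.035,"dy":0.055,"dz":-0.0056,"yaw":-0.365},{"dx":0.035,"dy":0.055,"dz":-0.0056,"yaw":-0.365},{"dx":0.035,"dy":0.055,"dz":-0.0056,"yaw":-0.365},{"dx":0.035,"dy":0.055,"dz":-0.0056,"yaw":-0.365},{"dx":0.035,"dy":0.055,"dz":-0.0056,"yaw":-0.365},{"dx":0.034,"dy":0.052,"dz":-0.0056,"yaw":-0.365},{"dx":0,"dy":0,"dz":0,"yaw":0},{"dx":0,"dy":0,"dz":0,"yaw":0}]' && python3 - <<'E'
from h import *
im,c=grab("wrist","w3.png");s=telemetry.state();print(s['ee_pos'],s['ee_rot'])
print(proj(c,[675,115,8]),proj(c,[579,142,24]))
spanner(im,c)
E
```

```text
time_s: 2.5
ee_pos: [578.6, 140.8, 149.9]
ee_rot: [179.9, 0.1, -15.9]
force: [-0.5, -0.1, -0.8]
gripper_width: 91.4
gripper_force: 0.0
[578.55913319 140.52897526 150.15925532] [ 1.79932464e+02  5.25143257e-02 -1.59627247e+01]
[277.32110849  96.94377951] [277.87114368 208.23117264]
blob 11811.0 (0, 386, 399, 34) [195. 403.] [380.03013987 298.24477632  16.        ]
blob 1711.0 (502, 383, 58, 36) [532. 400.] [277.60729989 -76.20232137  16.        ]
blob 1969.5 (479, 277, 61, 47) [505. 297.] [419.78634051 -58.65176481  16.        ]
blob 176895.5 (0, 0, 560, 352) [283. 163.] [617.61014344 126.01052932  16.        ]
hole 3768.0 (262, 306, 138, 30) [332. 320.] [442.9131917  121.29834645  16.        ]
hole 7061.0 (287, 134, 63, 144) [316. 206.] [569.11363038 106.23890371  16.        ]
hole 12607.0 (155, 94, 119, 184) [220. 178.] [620.14680939 186.36771505  16.        ]
```

View pics/w3.png

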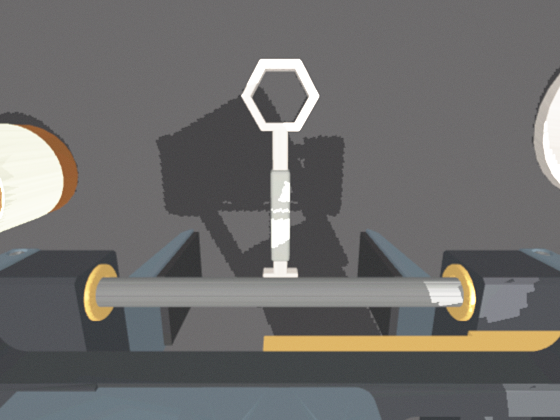

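The ring hole is centred at about (281,96) and the sleeve runs straight down at u≈281, within about 2 mm of prediction and aligned. I'll descend and grip.

```bash
python3 -m crank '[{"dx":0,"dy":-0.002,"dz":-0.035,"yaw":0},{"dx":0,"dy":0,"dz":-0.04,"yaw":0},{"dx":0,"dy":0,"dz":-0.04,"yaw":0},{"dx":0,"dy":0,"dz":-0.035,"yaw":0},{"dx":0,"dy":0,"dz":-0.0235,"yaw":0},{"dx":0,"dy":0,"dz":0,"yaw":0},{"dx":0,"dy":0,"dz":0,"yaw":0}]' 1 && python3 -m crank '[{"dx":0,"dy":0,"dz":0,"yaw":0},{"dx":0,"dy":0,"dz":0,"yaw":0},{"dx":0,"dy":0,"dz":0,"yaw":0},{"dx":0,"dy":0,"dz":0,"yaw":0},{"dx":0,"dy":0,"dz":0,"yaw":0},{"dx":0,"dy":0,"dz":0,"yaw":0},{"dx":0,"dy":0,"dz":0,"yaw":0},{"dx":0,"dy":0,"dz":0,"yaw":0}]' 0 50
```

```text
time_s: 3.42
ee_pos: [579.8, 139.6, 12.6]
ee_rot: [-180.0, -0.1, -16.0]
force: [0.3, -0.1, 0.4]
gripper_width: 91.3
gripper_force: 0.0
time_s: 4.42
ee_pos: [579.2, 140.2, 11.5]
ee_rot: [180.0, 0.0, -15.9]
force: [-0.2, -0.3, 0.6]
gripper_width: 18.2
gripper_force: 50.0
```

```bash
python3 -m crank '[{"dx":0,"dy":0,"dz":0.04,"yaw":0},{"dx":0,"dy":0,"dz":0.07,"yaw":0},{"dx":0,"dy":0,"dz":0.07,"yaw":0},{"dx":0,"dy":0,"dz":0.06,"yaw":0},{"dx":-0.019,"dy":-0.054,"dz":0,"yaw":0},{"dx":-0.019,"dy":-0.054,"dz":0,"yaw":0},{"dx":-0.019,"dy":-0.054,"dz":0,"yaw":0},{"dx":-0.019,"dy":-0.054,"dz":0,"yaw":0},{"dx":-0.019,"dy":-0.054,"dz":0,"yaw":0},{"dx":0,"dy":0,"dz":0,"yaw":0}]' && python3 - <<'E'
from h import *
im,c=grab("wrist","w4.png");s=telemetry.state();print(s['ee_pos'],s['ee_rot'],s['gripper_width'])
print('nut',proj(c,[566,-183,108]),proj(c,[566,-183,117]))
e=s['ee_pos'];a=np.radians(s['ee_rot'][2]);R=e+100*np.array([np.cos(a),np.sin(a),0]);R[2]=e[2]-11.5+16;print('ring exp',proj(c,R))
E
```

```text
time_s: 5.68
ee_pos: [501.3, -77.9, 202.5]
ee_rot: [179.9, 0.2, -16.2]
force: [0.1, 0.9, -4.9]
gripper_width: 18.1
gripper_force: 50.0
[502.19926154 -76.43678657 202.65567828] [-1.79988580e+02  1.19822682e-01 -1.60856394e+01] 17.817453186044204
nut [387.55377049 102.65682286] [391.5790774  101.78914498]
ring exp [275.59181637  66.38320926]
```

View pics/w4.png

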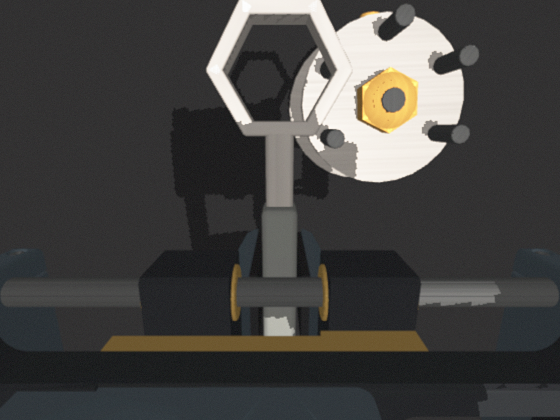

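The nut stud is at about (393,100), against a prediction of (391.6,101.8). Rod tops are near (405,13), (469,55), (461,134) and (337,138), with the gap downward, and the ring centre is at about (279,68). Next I work out the nut and vessel angles.

```bash
cat >> h.py <<'E'
def hexang(P):
    d=np.diff(np.vstack([P,P[:1]]),axis=0);z=(d[:,0]+1j*d[:,1]);L=abs(z)
    return np.degrees(np.angle(np.sum(L*(z/L)**6)))/6, abs(np.sum(L*(z/L)**6))/L.sum()
def nut(im,c,z=108,box=None):
    hsv=cv2.cvtColor(im,cv2.COLOR_RGB2HSV)
    m=((hsv[...,0]>12)&(hsv[...,0]<35)&(hsv[...,1]>110)&(hsv[...,2]>70)).astype(np.uint8)
    if box: k=np.zeros_like(m);x0,y0,x1,y1=box;k[y0:y1,x0:x1]=1;m*=k
    cs,_=cv2.findContours(m,cv2.RETR_EXTERNAL,cv2.CHAIN_APPROX_NONE);q=max(cs,key=cv2.contourArea)
    h=cv2.approxPolyDP(cv2.convexHull(q),2.0,True)[:,0]
    P=np.array([ray(c,a,b,z)[:2] for a,b in h]);print('nut poly px',h.tolist(),'sides',np.round(np.linalg.norm(P-np.roll(P,-1,0),axis=1),1))
    e=P-np.roll(P,-1,0);print('edge normals mod60',np.round((np.degrees(np.arctan2(e[:,1],e[:,0]))+90)%60,1))
    print('ang',hexang(P))
    return m,h
E
python3 - <<'E'
from h import *
im=cv2.imread('pics/w4.png')[:,:,::-1].copy();c=eyes.calibration("wrist")
m,h=nut(im,c,box=(340,55,440,145))
rods=[(405,13),(469,55),(461,134),(337,138)]
W=np.array([ray(c,a,b,130)[:2] for a,b in rods])
A=np.c_[2*W,np.ones(4)];s=np.linalg.lstsq(A,(W**2).sum(1),rcond=None)[0];ctr=s[:2];print('rod centre',ctr,'r',np.sqrt(s[2]+ctr@ctr))
print('stud',ray(c,393.5,100,117))
print('rod ang',np.degrees(np.arctan2(*(W-ctr).T[::-1])))
print('ring px centre',ray(c,279,68,telemetry.state()['ee_pos'][2]-11.5+16))
crop=cv2.resize(im[50:150,330:450],None,fx=6,fy=6,interpolation=cv2.INTER_CUBIC)
for a,b in h:cv2.circle(crop,(int((a-330)*6+3),int((b-50)*6+3)),5,(255,0,255),-1)
cv2.imwrite('pics/nut4.png',crop[:,:,::-1])
E
```

```text
nut poly px [[392, 68], [416, 81], [416, 113], [386, 132], [358, 118], [357, 90], [382, 71]] sides [21.  23.2 26.1 25.  20.5 22.3  7.6]
edge normals mod60 [18.3 20.3 16.9 18.9 19.7 20.6 59.7]
ang (np.float64(-11.411290090234017), np.float64(0.917413995382611))
rod centre [ 568.65611051 -183.79911059] r 51.6104105324551
stud [ 567.94431717 -183.0171785   117.        ]
rod ang [ -13.35366543  -74.32637705 -134.80040373  106.58678132]
ring px centre [ 598.14257089 -103.90535173  207.15567828]
```

View pics/nut4.png

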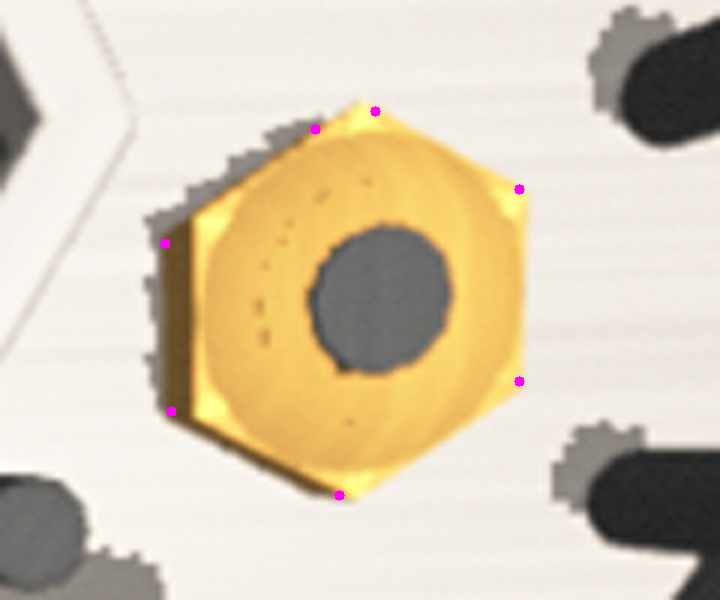

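Vessel yaw is about −14°, the nut centre about (568.3,−183.4), and nut flats about 19° mod 60. That is 33° relative, leaving about 109° = 1.90 rad to go, inside the stated range. I'll go above the nut with the ring at yaw 19.

```bash
python3 -m crank '[{"dx":-0.0051,"dy":-0.0249,"dz":0,"yaw":1},{"dx":-0.0051,"dy":-0.0249,"dz":0,"yaw":1},{"dx":-0.0051,"dy":-0.0249,"dz":0,"yaw":1},{"dx":-0.0051,"dy":-0.0249,"dz":0,"yaw":1},{"dx":-0.0051,"dy":-0.0249,"dz":0,"yaw":1},{"dx":-0.0051,"dy":-0.0249,"dz":0,"yaw":1},{"dx":-0.0051,"dy":-0.0249,"dz":0,"yaw":1},{"dx":0,"dy":0,"dz":-0.035,"yaw":0},{"dx":0,"dy":0,"dz":-0.035,"yaw":0},{"dx":0,"dy":0,"dz":0,"yaw":0}]' && python3 - <<'E'
from h import *
import time
im,c=grab("wrist","w5.png");s=telemetry.state();e=s['ee_pos'];print(e,s['ee_rot'])
a=np.radians(s['ee_rot'][2]);R=e+100*np.array([np.cos(a),np.sin(a),0]);print('ring',R,'err to nut',np.array([568.3,-183.4])-R[:2])
print('exp ring px',proj(c,[R[0],R[1],e[2]+4.5]),'exp stud px',proj(c,[568.3,-183.4,117]))
E
```

```text
time_s: 6.98
ee_pos: [473.4, -213.2, 145.1]
ee_rot: [-179.7, 0.3, 19.2]
force: [0.5, 0.2, -4.2]
gripper_width: 17.6
gripper_force: 50.0
[ 474.65716599 -214.00737588  146.6970363 ] [-1.79884892e+02  9.40206960e-02  1.91438663e+01]
ring [ 569.12697735 -181.21324924  146.6970363 ] err to nut [-0.82697735 -2.18675076]
exp ring px [281.01704794  64.42821331] exp stud px [284.21194733  78.78226441]
```

View pics/w5.png

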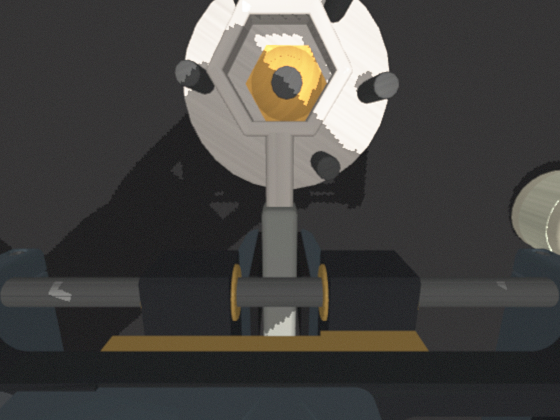

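The stud shows at about (287,83) inside the hole, with the ring centre at about (279,67). I'll refine the offset in-image by averaging several frames.

```bash
cat >> h.py <<'E'
def offs(n=6,guess=(287,83),ringpx=(278.7,67),cr=14):
    D=[];E=[];Y=[];S=[]
    for _ in range(n):
        im,c=grab("wrist");s=telemetry.state();e=s['ee_pos'];E.append(e);Y.append(s['ee_rot'][2])
        hsv=cv2.cvtColor(im,cv2.COLOR_RGB2HSV)
        m=((hsv[...,1]<90)&(hsv[...,2]<150)).astype(np.uint8)
        k=np.zeros_like(m);cv2.circle(k,guess,cr+8,1,-1)
        y=((hsv[...,0]>8)&(hsv[...,0]<35)&(hsv[...,1]>90)).astype(np.uint8)
        q=max(cv2.findContours(m*k,cv2.RETR_EXTERNAL,cv2.CHAIN_APPROX_NONE)[0],key=cv2.contourArea)
        (u,v),r=cv2.minEnclosingCircle(q);S.append((u,v,r))
        D.append(ray(c,u,v,117)[:2]-ray(c,*ringpx,e[2]+4.5)[:2])
    E=np.mean(E,0);y=np.mean(Y);a=np.radians(y)
    R=E[:2]+100*np.array([np.cos(a),np.sin(a)])
    print('stud px',np.mean(S,0),'cam offset nut-ring',np.mean(D,0),np.std(D,0),'tcp',E,'yaw',y,'kin ring',R,'nut by cam',R+np.mean(D,0))
    return im
E
python3 - <<'E'
from h import *
offs()
E
```

```text
stud px [281.96566772  86.11287181  15.78004837] cam offset nut-ring [-3.1310996 -3.0186611] [0.48437511 0.35111877] tcp [ 475.66996152 -215.00433327  148.48971166] yaw 19.115027686643316 kin ring [ 570.15626713 -182.25776013] nut by cam [ 567.02516753 -185.27642123]
```

```bash
python3 - <<'E'
from h import *
im,c=grab("wrist","w6.png");s=telemetry.state();print(s['ee_pos'],s['ee_rot'])
hsv=cv2.cvtColor(im,cv2.COLOR_RGB2HSV)
for y in (76,80,84,88,92): print(y,''.join('#' if hsv[y,x,1]<90 else 'y' if hsv[y,x,1]>110 else '.' for x in range(225,345)))
for x in (276,281,286,291): print(x,''.join('#' if hsv[y,x,1]<90 else 'y' if hsv[y,x,1]>110 else '.' for y in range(0,135)))
for y in (62,67,72): print(y,[int(v) for v in hsv[y,195:365:2,2]])
E
```

```text
[ 475.1714245  -215.17425895  148.3210979 ] [ 1.79932487e+02 -6.72890913e-02  1.90851608e+01]
76 ######################.yyyyyyyyyyyyyyyyyyyyyy########################yyyyyyyyyyyyyyyyyyyyyy.############################
80 ####################yyyyyyyyyyyyyyyyyyyyyyy############################yyyyyyyyyyyyyyyyyyyyyy###########################
84 ##################yyyyyyyyyyyyyyyyyyyyyyyy##############################yyyyyyyyyyyyyyyyyyyyyyy#########################
88 #################.yyyyyyyyyyyyyyyyyyyyyyyy#############################.yyyyyyyyyyyyyyyyyyyyyyyy.#######################
92 ###################.yyyyyyyyyyyyyyyyyyyyyyy###########################yyyyyyyyyyyyyyyyyyyyyyyy.#########################
276 ##################################################yyyyyyyyyyyyyyyyyyyyy.#############################yyyyyyyyyyyyyyyyyyyy##############
281 ##################################################yyyyyyyyyyyyyyyyyyyy################################yyyyyyyyyyyyyyyyyyy##############
286 ##################################################yyyyyyyyyyyyyyyyyyyyy##############################y
[... 751 characters left out ...]
, 167, 171, 175, 176, 244, 252, 251, 252, 252, 251, 251, 252, 252, 252, 252, 252, 252, 251, 252, 251, 250, 252, 252, 251, 249, 249, 249, 245, 252, 253, 171, 165, 164, 161, 161, 163, 156, 100, 100, 102, 171, 248, 251, 251, 250, 250, 250, 250, 244, 250, 251, 251, 252, 251, 250]
72 [58, 39, 62, 131, 166, 165, 138, 160, 163, 162, 165, 164, 162, 160, 136, 102, 99, 151, 160, 160, 160, 160, 159, 157, 152, 156, 161, 174, 168, 169, 173, 175, 176, 176, 175, 222, 248, 253, 254, 228, 118, 116, 117, 121, 118, 116, 117, 153, 252, 253, 253, 253, 253, 252, 251, 251, 251, 246, 243, 252, 246, 162, 161, 162, 165, 166, 164, 249, 111, 98, 191, 250, 250, 251, 250, 251, 252, 252, 233, 249, 249, 249, 250, 250, 251]
```

```bash
python3 - <<'E'
from h import *
im=cv2.imread('pics/w6.png')[:,:,::-1];v=cv2.GaussianBlur(cv2.cvtColor(im,cv2.COLOR_RGB2GRAY),(3,3),0).astype(int)
L=[];Rr=[]
for y in range(35,112,3):
    r=v[y]; 
    l=[x for x in range(212,262) if r[x]<125]; q=[x for x in range(300,348) if r[x]<125]
    print(y,(l[0],) if l else None,(q[-1],) if q else None,end=' | ')
# also w4 outer ring vertices against black background (left side)
w=cv2.imread('pics/w4.png')[:,:,::-1];g=cv2.cvtColor(w,cv2.COLOR_RGB2GRAY)
print();print([(y,int(np.argmax(g[y,190:270]>120))+190) for y in range(20,125,5)])
E
```

```text
35 (239,) (318,) | 38 (237,) (319,) | 41 (236,) (321,) | 44 (234,) (322,) | 47 (233,) (324,) | 50 (231,) (325,) | 53 (230,) (327,) | 56 (228,) (328,) | 59 (227,) (330,) | 62 (226,) (331,) | 65 (224,) (332,) | 68 (223,) (334,) | 71 (223,) (334,) | 74 (225,) None | 77 (227,) None | 80 (228,) None | 83 (230,) None | 86 (232,) None | 89 (234,) None | 92 (235,) None | 95 (237,) None | 98 (239,) None | 101 (241,) None | 104 (242,) (309,) | 107 (244,) (313,) | 110 (246,) (305,) | 
[(20, 229), (25, 226), (30, 224), (35, 222), (40, 219), (45, 217), (50, 214), (55, 212), (60, 210), (65, 207), (70, 206), (75, 208), (80, 211), (85, 214), (90, 217), (95, 220), (100, 223), (105, 226), (110, 229), (115, 232), (120, 235)]
```

The ring hole's vertices put its centre at px (278.5,70). The residual is about −2.3 mm forward and 1.8 mm to the right, so I correct, lower a bit and recheck.

```bash
python3 -m crank '[{"dx":-0.002,"dy":-0.003,"dz":-0.015,"yaw":0},{"dx":0,"dy":0,"dz":0,"yaw":0},{"dx":0,"dy":0,"dz":0,"yaw":0},{"dx":0,"dy":0,"dz":0,"yaw":0}]' && python3 - <<'E'
from h import *
im=offs(6,(281,76),(278.5,70))
cv2.imwrite('pics/w7.png',im[:,:,::-1])
c=eyes.calibration("wrist");e=telemetry.state()['ee_pos'];print('cam ring',ray(c,278.5,70,e[2]+4.5),e)
m,h=nut(im,c,box=(235,30,330,125))
E
```

```text
time_s: 7.88
ee_pos: [473.3, -217.6, 135.6]
ee_rot: [180.0, -0.0, 19.1]
force: [0.2, -0.1, -4.4]
gripper_width: 17.6
gripper_force: 50.0
stud px [278.7862854   77.01573817  17.15741571] cam offset nut-ring [ 0.3106653  -0.00620832] [0.04779553 0.10638579] tcp [ 473.25586762 -217.51049951  135.63874515] yaw 19.081906274742327 kin ring [ 567.76108751 -184.81855226] nut by cam [ 568.07175281 -184.82476059]
cam ring [ 566.68928669 -185.08952426  140.10470495] [ 473.20276323 -217.45715126  135.60470495]
nut poly px [[259, 38], [300, 39], [320, 75], [320, 83], [297, 119], [258, 118], [237, 80]] sides [22.1 21.3  4.1 23.  22.4 23.3 24.6]
edge normals mod60 [17.8 21.3 50.9 16.  17.6 18.2 18.2]
ang (np.float64(-11.93033850588794), np.float64(0.9294539817635549))
```

The centring is now good to 0.3 mm, and the nut angle is about 18° against yaw 19.1. I'll lower gently.

```bash
python3 -m crank '[{"dx":0,"dy":0,"dz":-0.012,"yaw":0},{"dx":0,"dy":0,"dz":-0.008,"yaw":0},{"dx":0,"dy":0,"dz":-0.006,"yaw":0},{"dx":0,"dy":0,"dz":-0.006,"yaw":0},{"dx":0,"dy":0,"dz":0,"yaw":0},{"dx":0,"dy":0,"dz":0,"yaw":0}]'; python3 -m crank '[{"dx":0,"dy":0,"dz":-0.006,"yaw":0},{"dx":0,"dy":0,"dz":-0.003,"yaw":0},{"dx":0,"dy":0,"dz":0,"yaw":0},{"dx":0,"dy":0,"dz":0,"yaw":0}]'
```

```text
time_s: 8.93
ee_pos: [473.3, -217.6, 110.0]
ee_rot: [180.0, -0.0, 19.1]
force: [-0.8, -0.2, -4.0]
gripper_width: 17.7
gripper_force: 50.0
time_s: 9.43
ee_pos: [473.2, -217.5, 102.7]
ee_rot: [180.0, -0.0, 19.1]
force: [-0.0, -0.8, -4.7]
gripper_width: 17.8
gripper_force: 50.0
```

The ring is seated, with its bottom about 91 mm, well below the nut's top. Work out the arc.

```bash
cat > arc.py <<'E'
import sys,numpy as np
N=np.array([568.,-184.8]);L=100.2
a,b,n=float(sys.argv[1]),float(sys.argv[2]),int(sys.argv[3])
t=np.linspace(a,b,n+1);r=np.radians(t);P=N-L*np.c_[np.cos(r),np.sin(r)]
for d in np.diff(P,axis=0)/800: print(*np.round(d,4),round((b-a)/n/5,3))
E
python3 arc.py 19 -53 16
```

```text
-0.0028 0.0094 -0.9
-0.0021 0.0096 -0.9
-0.0013 0.0097 -0.9
-0.0006 0.0098 -0.9
0.0002 0.0098 -0.9
0.001 0.0098 -0.9
0.0018 0.0097 -0.9
0.0025 0.0095 -0.9
0.0032 0.0093 -0.9
0.004 0.009 -0.9
0.0047 0.0087 -0.9
0.0053 0.0083 -0.9
0.006 0.0078 -0.9
0.0065 0.0073 -0.9
0.0071 0.0068 -0.9
0.0076 0.0062 -0.9
```

```bash
python3 -m crank '[{"dx":-0.0028,"dy":0.0094,"dz":0,"yaw":-0.9},{"dx":-0.0021,"dy":0.0096,"dz":0,"yaw":-0.9},{"dx":-0.0013,"dy":0.0097,"dz":0,"yaw":-0.9},{"dx":-0.0006,"dy":0.0098,"dz":0,"yaw":-0.9},{"dx":0.0002,"dy":0.0098,"dz":0,"yaw":-0.9},{"dx":0.001,"dy":0.0098,"dz":0,"yaw":-0.9},{"dx":0.0018,"dy":0.0097,"dz":0,"yaw":-0.9},{"dx":0.0025,"dy":0.0095,"dz":0,"yaw":-0.9}]'; python3 -m crank '[{"dx":0.0032,"dy":0.0093,"dz":0,"yaw":-0.9},{"dx":0.004,"dy":0.009,"dz":0,"yaw":-0.9},{"dx":0.0047,"dy":0.0087,"dz":0,"yaw":-0.9},{"dx":0.0053,"dy":0.0083,"dz":0,"yaw":-0.9},{"dx":0.006,"dy":0.0078,"dz":0,"yaw":-0.9},{"dx":0.0065,"dy":0.0073,"dz":0,"yaw":-0.9},{"dx":0.0071,"dy":0.0068,"dz":0,"yaw":-0.9},{"dx":0,"dy":0,"dz":0,"yaw":0},{"dx":0,"dy":0,"dz":0,"yaw":0}]'
```

```text
time_s: 10.42
ee_pos: [472.1, -156.1, 102.8]
ee_rot: [179.9, -0.0, -17.0]
force: [-0.1, -3.3, -5.6]
gripper_width: 17.9
gripper_force: 50.0
time_s: 11.55
ee_pos: [501.2, -110.8, 102.7]
ee_rot: [179.9, -0.0, -48.4]
force: [-1.5, -4.8, -4.9]
gripper_width: 17.9
gripper_force: 50.0
```

The force shows the expected ~4 N turning load. I'll back off the slack, lift, and measure the nut angle.

```bash
python3 arc.py -48.5 -39.5 2; python3 arc.py -39.5 19 12
```

```text
-0.0071 -0.0068 0.9
-0.0065 -0.0073 0.9
-0.0064 -0.0085 0.975
-0.0057 -0.009 0.975
-0.0049 -0.0095 0.975
-0.0041 -0.0098 0.975
-0.0032 -0.0102 0.975
-0.0023 -0.0104 0.975
-0.0014 -0.0106 0.975
-0.0005 -0.0106 0.975
0.0004 -0.0106 0.975
0.0013 -0.0106 0.975
0.0022 -0.0104 0.975
0.003 -0.0102 0.975
```

```bash
python3 -m crank '[{"dx":-0.0068,"dy":-0.0071,"dz":0,"yaw":-0.9},{"dx":0,"dy":0,"dz":0,"yaw":0}]' >/dev/null 2>&1 & sleep 0; kill %1; wait; echo skip
```

```text
skip
```

That second command was a mistake: it had the wrong yaw sign, so I killed it. I need to check that nothing moved.

```bash
python3 -c "
from h import *
s=telemetry.state();print(s['time_s'],s['ee_pos'],s['ee_rot'],s['force'])"
```

```text
11.55 [ 501.18330191 -110.84699521  102.72490651] [ 1.79911694e+02 -4.34903432e-02 -4.84044624e+01] [-1.52489268 -4.79200663 -4.93139651]
```

The time is still 11.55 s, so nothing moved. Now the proper back-off and lift.

```bash
python3 -m crank '[{"dx":-0.0071,"dy":-0.0068,"dz":0,"yaw":0.9},{"dx":-0.0065,"dy":-0.0073,"dz":0,"yaw":0.9},{"dx":0,"dy":0,"dz":0,"yaw":0},{"dx":0,"dy":0,"dz":0.02,"yaw":0},{"dx":0,"dy":0,"dz":0.022,"yaw":0},{"dx":0,"dy":0,"dz":0,"yaw":0},{"dx":0,"dy":0,"dz":0,"yaw":0},{"dx":0,"dy":0,"dz":0,"yaw":0}]' && python3 - <<'E'
from h import *
im=offs(4,(279,78),(278.5,70));cv2.imwrite('pics/w8.png',im[:,:,::-1])
c=eyes.calibration("wrist");m,h=nut(im,c,box=(225,20,335,130))
E
```

```text
time_s: 12.55
ee_pos: [490.2, -120.9, 135.5]
ee_rot: [180.0, 0.1, -39.4]
force: [-0.2, -0.2, -5.1]
gripper_width: 18.3
gripper_force: 50.0
stud px [281.0826416   75.23784637  17.35786295] cam offset nut-ring [ 0.03616982 -1.73471702] [0.0707599  0.10902553] tcp [ 490.35161752 -121.01679171  135.70687057] yaw -39.42475388482551 kin ring [ 567.59754497 -184.52322203] nut by cam [ 567.63371479 -186.25793905]
nut poly px [[302, 37], [323, 79], [301, 117], [262, 118], [239, 81], [257, 39]] sides [24.3 23.5 22.4 23.5 23.6 24.3]
edge normals mod60 [20.4 20.2 21.9 22.9 24.3 22.8]
ang (np.float64(-7.922539950425296), np.float64(0.9882176095428791))
```

The nut is now at about 22° mod 60 (−38°), so about 52° remain. I'll swing back to yaw 22 while raised.

```bash
python3 arc.py -39.4 21.6 13
```

```text
-0.0062 -0.0082 0.938
-0.0055 -0.0087 0.938
-0.0048 -0.0091 0.938
-0.004 -0.0094 0.938
-0.0032 -0.0097 0.938
-0.0024 -0.01 0.938
-0.0016 -0.0101 0.938
-0.0008 -0.0102 0.938
0.0001 -0.0103 0.938
0.0009 -0.0102 0.938
0.0018 -0.0101 0.938
0.0026 -0.0099 0.938
0.0034 -0.0097 0.938
```

```bash
python3 -m crank '[{"dx":-0.0062,"dy":-0.0082,"dz":0,"yaw":0.938},{"dx":-0.0055,"dy":-0.0087,"dz":0,"yaw":0.938},{"dx":-0.0048,"dy":-0.0091,"dz":0,"yaw":0.938},{"dx":-0.004,"dy":-0.0094,"dz":0,"yaw":0.938},{"dx":-0.0032,"dy":-0.0097,"dz":0,"yaw":0.938},{"dx":-0.0024,"dy":-0.01,"dz":0,"yaw":0.938},{"dx":-0.0016,"dy":-0.0101,"dz":0,"yaw":0.938},{"dx":-0.0008,"dy":-0.0102,"dz":0,"yaw":0.938},{"dx":0.0001,"dy":-0.0103,"dz":0,"yaw":0.938},{"dx":0.0009,"dy":-0.0102,"dz":0,"yaw":0.938}]' >/dev/null; python3 -m crank '[{"dx":0.0018,"dy":-0.0101,"dz":0,"yaw":0.938},{"dx":0.0026,"dy":-0.0099,"dz":0,"yaw":0.938},{"dx":0.0034,"dy":-0.0097,"dz":0,"yaw":0.938},{"dx":0,"dy":0,"dz":0,"yaw":0},{"dx":0,"dy":0,"dz":0,"yaw":0},{"dx":0,"dy":0,"dz":0,"yaw":0}]' && python3 - <<'E'
from h import *
im=offs(4,(279,78),(278.5,70));cv2.imwrite('pics/w9.png',im[:,:,::-1])
c=eyes.calibration("wrist");m,h=nut(im,c,box=(225,20,335,130))
v=cv2.GaussianBlur(cv2.cvtColor(im,cv2.COLOR_RGB2GRAY),(3,3),0).astype(int)
for y in range(38,112,6):
    r=v[y];l=[x for x in range(212,262) if r[x]<125]; q=[x for x in range(300,348) if r[x]<125]
    print(y,l[:1],q[-1:],end=' | ')
E
```

```text
time_s: 14.75
ee_pos: [474.7, -221.3, 136.3]
ee_rot: [-180.0, 0.0, 21.5]
force: [0.6, -0.8, -5.1]
gripper_width: 17.6
gripper_force: 50.0
stud px [278.93379211  77.15761185  17.17484522] cam offset nut-ring [ 0.35314531 -0.05016716] [0.04070182 0.08691912] tcp [ 474.82406843 -221.40297713  136.30873256] yaw 21.545066063217917 kin ring [ 567.83696926 -184.6796837 ] nut by cam [ 568.19011457 -184.72985086]
nut poly px [[300, 39], [321, 80], [299, 118], [260, 119], [237, 81], [257, 39]] sides [24.  23.6 22.5 24.  24.2 23.3]
edge normals mod60 [21.8 21.1 22.9 23.1 22.9 21.5]
ang (np.float64(-7.785310355874754), np.float64(0.9965973516320028))
38 [237] [319] | 44 [234] [322] | 50 [231] [325] | 56 [228] [328] | 62 [225] [331] | 68 [222] [334] | 74 [225] [332] | 80 [228] [329] | 86 [232] [325] | 92 [235] [322] | 98 [239] [318] | 104 [242] [315] | 110 [245] [311] |
```

The ring is unchanged in the grip, the offset is 0.35 mm, and the angle agrees within 0.7°. I'll seat it.

```bash
python3 -m crank '[{"dx":0,"dy":0,"dz":-0.012,"yaw":0},{"dx":0,"dy":0,"dz":-0.008,"yaw":0},{"dx":0,"dy":0,"dz":-0.006,"yaw":0},{"dx":0,"dy":0,"dz":-0.006,"yaw":0},{"dx":0,"dy":0,"dz":-0.006,"yaw":0},{"dx":0,"dy":0,"dz":-0.004,"yaw":0},{"dx":0,"dy":0,"dz":0,"yaw":0},{"dx":0,"dy":0,"dz":0,"yaw":0}]'; python3 arc.py 21.6 -32.4 12;python3 arc.py -32.4 -44.4 6
```

```text
time_s: 15.95
ee_pos: [475.0, -221.7, 102.9]
ee_rot: [180.0, -0.0, 21.6]
force: [0.7, 0.2, -5.3]
gripper_width: 17.5
gripper_force: 50.0
-0.0033 0.0093 -0.9
-0.0025 0.0095 -0.9
-0.0018 0.0097 -0.9
-0.001 0.0098 -0.9
-0.0002 0.0098 -0.9
0.0005 0.0098 -0.9
0.0013 0.0097 -0.9
0.0021 0.0096 -0.9
0.0028 0.0094 -0.9
0.0035 0.0092 -0.9
0.0043 0.0089 -0.9
0.0049 0.0085 -0.9
0.0024 0.0036 -0.4
0.0025 0.0036 -0.4
0.0027 0.0035 -0.4
0.0028 0.0034 -0.4
0.0029 0.0033 -0.4
0.003 0.0032 -0.4
```

```bash
python3 -m crank '[{"dx":-0.0033,"dy":0.0093,"dz":0,"yaw":-0.9},{"dx":-0.0025,"dy":0.0095,"dz":0,"yaw":-0.9},{"dx":-0.0018,"dy":0.0097,"dz":0,"yaw":-0.9},{"dx":-0.001,"dy":0.0098,"dz":0,"yaw":-0.9},{"dx":-0.0002,"dy":0.0098,"dz":0,"yaw":-0.9},{"dx":0.0005,"dy":0.0098,"dz":0,"yaw":-0.9},{"dx":0.0013,"dy":0.0097,"dz":0,"yaw":-0.9},{"dx":0.0021,"dy":0.0096,"dz":0,"yaw":-0.9},{"dx":0.0028,"dy":0.0094,"dz":0,"yaw":-0.9},{"dx":0.0035,"dy":0.0092,"dz":0,"yaw":-0.9}]'; python3 -m crank '[{"dx":0.0043,"dy":0.0089,"dz":0,"yaw":-0.9},{"dx":0.0049,"dy":0.0085,"dz":0,"yaw":-0.9},{"dx":0.0024,"dy":0.0036,"dz":0,"yaw":-0.4},{"dx":0.0025,"dy":0.0036,"dz":0,"yaw":-0.4},{"dx":0,"dy":0,"dz":0,"yaw":0}]'
```

```text
time_s: 17.2
ee_pos: [476.0, -145.5, 102.9]
ee_rot: [179.9, -0.0, -23.6]
force: [-0.3, -3.7, -6.2]
gripper_width: 17.4
gripper_force: 50.0
time_s: 17.82
ee_pos: [487.2, -126.1, 102.8]
ee_rot: [179.9, -0.1, -36.4]
force: [0.3, -5.2, -4.8]
gripper_width: 17.2
gripper_force: 50.0
```

Continue in small steps until the stop shows in the force.

```bash
python3 -m crank '[{"dx":0.0027,"dy":0.0035,"dz":0,"yaw":-0.4},{"dx":0.0014,"dy":0.0017,"dz":0,"yaw":-0.2},{"dx":0,"dy":0,"dz":0,"yaw":0}]'; python3 -m crank '[{"dx":0.0014,"dy":0.0017,"dz":0,"yaw":-0.2},{"dx":0.0014,"dy":0.0016,"dz":0,"yaw":-0.2},{"dx":0,"dy":0,"dz":0,"yaw":0}]'
```

```text
time_s: 18.2
ee_pos: [490.4, -122.1, 102.8]
ee_rot: [179.9, -0.0, -39.4]
force: [-1.4, -5.7, -5.2]
gripper_width: 17.8
gripper_force: 50.0
time_s: 18.58
ee_pos: [492.5, -119.6, 102.8]
ee_rot: [179.9, -0.1, -41.4]
force: [-0.8, -6.5, -5.1]
gripper_width: 17.5
gripper_force: 50.0
```

```bash
python3 -m crank '[{"dx":0.0014,"dy":0.0016,"dz":0,"yaw":-0.2},{"dx":0.0014,"dy":0.0016,"dz":0,"yaw":-0.2},{"dx":0,"dy":0,"dz":0,"yaw":0}]'; python3 -c "
from h import *
print(telemetry.state()['torque'])"; python3 -m crank '[{"dx":0.0015,"dy":0.0016,"dz":0,"yaw":-0.2},{"dx":0.0015,"dy":0.0016,"dz":0,"yaw":-0.2},{"dx":0,"dy":0,"dz":0,"yaw":0}]'; python3 -c "
from h import *
print(telemetry.state()['torque'])"
```

```text
time_s: 18.95
ee_pos: [494.3, -117.6, 102.7]
ee_rot: [179.8, -0.1, -43.2]
force: [-3.0, -7.9, -5.0]
gripper_width: 17.5
gripper_force: 50.0
[-1.22565469  0.48629987  0.4915095 ]
time_s: 19.32
ee_pos: [496.0, -115.8, 102.6]
ee_rot: [179.6, -0.1, -45.0]
force: [-4.1, -10.0, -4.9]
gripper_width: 17.6
gripper_force: 50.1
[-1.62177892  0.70308693  1.15581417]
```

The force and moment now climb steadily, so the nut is on its stop. I'll back off, lift and check the angle.

```bash
python3 -m crank '[{"dx":-0.0069,"dy":-0.0073,"dz":0,"yaw":0.95},{"dx":-0.0063,"dy":-0.0078,"dz":0,"yaw":0.95},{"dx":0,"dy":0,"dz":0,"yaw":0},{"dx":0,"dy":0,"dz":0.02,"yaw":0},{"dx":0,"dy":0,"dz":0.022,"yaw":0},{"dx":0,"dy":0,"dz":0,"yaw":0},{"dx":0,"dy":0,"dz":0,"yaw":0},{"dx":0,"dy":0,"dz":0,"yaw":0}]' && python3 - <<'E'
from h import *
im=offs(4,(279,78),(278.5,70));cv2.imwrite('pics/w10.png',im[:,:,::-1])
c=eyes.calibration("wrist");m,h=nut(im,c,box=(225,20,335,130))
E
```

```text
time_s: 20.32
ee_pos: [489.3, -128.5, 136.5]
ee_rot: [179.9, -0.5, -35.9]
force: [6.0, -11.2, -11.0]
gripper_width: 17.8
gripper_force: 50.0
stud px [279.81460571  83.67415619  16.77270699] cam offset nut-ring [-2.62183754  1.05913381] [0.00128771 0.00091893] tcp [ 489.36025546 -128.51831308  136.56140127] yaw -35.87221664567633 kin ring [ 570.39284382 -187.11626205] nut by cam [ 567.77100628 -186.05712825]
nut poly px [[295, 42], [322, 76], [312, 105], [303, 120], [260, 120], [240, 92], [250, 54], [254, 50]] sides [23.1 16.3  9.7 24.9 18.9 20.6  3.  22.9]
edge normals mod60 [35.7 35.5 22.9 24.1 30.2 36.8  5.9 34.2]
ang (np.float64(1.8779925202519878), np.float64(0.8263169815036995))
```

A residual contact force remains, so something is catching. I'll use the last picture to see it.

View pics/w10.png

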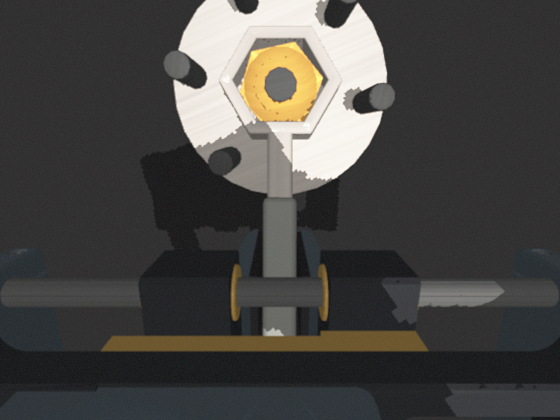

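The ring looks smaller (219–341 px across) and lower: it stayed on the nut and the spanner tilted in the grip because the lift jammed on the loaded flat. I'll lower with a softer grip to level it again.

```bash
python3 -m crank '[{"dx":0,"dy":0,"dz":-0.01,"yaw":0},{"dx":0,"dy":0,"dz":-0.01,"yaw":0},{"dx":0,"dy":0,"dz":0,"yaw":0}]' 0 20; python3 -m crank '[{"dx":0,"dy":0,"dz":-0.01,"yaw":0},{"dx":0,"dy":0,"dz":-0.008,"yaw":0},{"dx":0,"dy":0,"dz":-0.004,"yaw":0},{"dx":0,"dy":0,"dz":0,"yaw":0},{"dx":0,"dy":0,"dz":0,"yaw":0}]'
```

```text
time_s: 20.9
ee_pos: [485.5, -125.7, 120.1]
ee_rot: [179.9, 0.1, -35.9]
force: [-4.5, -3.7, -4.7]
gripper_width: 17.8
gripper_force: 20.0
time_s: 21.52
ee_pos: [484.7, -125.0, 102.7]
ee_rot: [179.9, 0.3, -36.0]
force: [-6.6, -2.7, -0.8]
gripper_width: 17.7
gripper_force: 20.0
```

```bash
cat >> h.py <<'E'
def ringscan(im):
    e=cv2.Canny(cv2.cvtColor(im,cv2.COLOR_RGB2GRAY),40,100)
    for y in range(40,112,10): print(y,[int(x) for x in np.where(e[y,195:365])[0]+195])
E
python3 - <<'E'
from h import *
im,c=grab("wrist","w11.png");ringscan(im);s=telemetry.state();print(s['force'],s['torque'],s['ee_pos'])
print('w9:');ringscan(cv2.imread('pics/w9.png')[:,:,::-1])
E
```

```text
40 [212, 214, 230, 237, 240, 268, 269, 270, 271, 290, 291, 292, 323, 330, 346, 347, 349]
50 [207, 209, 225, 226, 233, 236, 261, 262, 299, 324, 328, 329, 335, 353]
60 [202, 205, 221, 227, 230, 235, 260, 301, 325, 330, 340, 355]
70 [206, 209, 224, 225, 228, 235, 263, 298, 327, 332, 336, 352, 355, 361, 362]
80 [211, 214, 230, 233, 234, 239, 253, 255, 271, 272, 286, 287, 288, 323, 324, 326, 330, 331, 346, 349, 357, 358]
90 [217, 218, 221, 236, 239, 240, 243, 262, 317, 320, 324, 325, 340, 343, 359]
100 [224, 226, 227, 241, 242, 245, 246, 249, 254, 307, 308, 315, 316, 318, 319, 333, 334, 336, 337]
110 [230, 233, 247, 248, 251, 256, 259, 271, 272, 273, 274, 275, 276, 277, 278, 279, 285, 286, 295, 296, 297, 298, 299, 302, 303, 308, 309, 312, 313, 327, 328, 330, 331]
[-5.82212882 -1.32214469 -1.57434702] [-0.33507061  1.09945877 -0.34896375] [ 484.67894476 -125.03664196  102.71661697]
w9:
40 [223, 236, 244, 259, 260, 270, 271, 272, 286, 287, 288, 302, 314, 322, 337, 338, 339]
50 [214, 215, 231, 239, 252, 253, 268, 272, 274, 304, 305, 306, 308, 309, 319, 327, 342, 344, 345]
60 [202, 203, 210, 226, 234, 246, 247, 272, 276, 277, 278, 279, 280, 281, 282, 311, 312, 315, 324, 332, 347, 350]
70 [204, 206, 222, 229, 243, 264, 276, 277, 294, 315, 319, 329, 336, 351, 353, 363, 364]
80 [204, 210, 213, 214, 227, 228, 230, 231, 242, 263, 283, 284, 285, 295, 316, 318, 327, 330, 331, 345, 346, 348, 352, 361, 362]
90 [216, 219, 233, 236, 237, 243, 267, 268, 290, 291, 292, 314, 321, 324, 325, 339, 342, 352]
100 [222, 225, 239, 242, 248, 301, 302, 303, 307, 319, 333, 334, 336, 355]
110 [228, 230, 231, 244, 245, 248, 256, 257, 301, 302, 310, 313, 327, 328, 330]
```

The ring now sits about 8 mm high (tilted up about 5°) and is pressed against the nut. I'll relieve the side force and look at the numbers.

```bash
python3 -m crank '[{"dx":-0.003,"dy":-0.001,"dz":0,"yaw":0},{"dx":0,"dy":0,"dz":0,"yaw":0}]'; python3 - <<'E'
from h import *
im,c=grab("wrist","w12.png");s=telemetry.state();print(s['force'],s['torque'],s['ee_pos']);ringscan(im[:, :])
E
```

```text
time_s: 21.82
ee_pos: [484.3, -125.5, 102.7]
ee_rot: [-179.9, 0.1, -35.9]
force: [-0.8, 2.4, -4.0]
gripper_width: 18.0
gripper_force: 20.0
[-2.82146543  2.11254798 -2.72015045] [0.6355189  0.39034532 0.13276069] [ 484.33855816 -125.52003105  102.70670466]
40 [210, 211, 213, 229, 236, 239, 268, 269, 289, 290, 320, 323, 324, 329, 345, 348]
50 [206, 208, 209, 224, 225, 232, 235, 260, 298, 323, 327, 328, 333, 334, 349, 350, 352]
60 [202, 204, 220, 229, 234, 259, 299, 324, 329, 331, 338, 339, 354, 357]
70 [205, 208, 223, 224, 227, 230, 231, 234, 262, 296, 297, 310, 312, 324, 326, 331, 335, 351, 354, 360, 361]
80 [211, 214, 229, 232, 233, 237, 238, 254, 269, 270, 284, 285, 286, 322, 325, 329, 344, 345, 347, 348, 356]
90 [216, 217, 219, 220, 235, 238, 239, 242, 259, 261, 315, 319, 323, 324, 338, 339, 341, 342, 357, 358]
100 [223, 225, 226, 241, 244, 245, 248, 253, 305, 306, 314, 315, 317, 318, 332, 333, 335, 336]
110 [229, 232, 246, 247, 250, 255, 258, 270, 271, 272, 273, 274, 275, 276, 277, 283, 284, 285, 286, 294, 295, 296, 297, 298, 301, 308, 311, 312, 326, 327, 329]
```

```bash
python3 -m crank '[{"dx":0,"dy":0,"dz":0.008,"yaw":0},{"dx":0,"dy":0,"dz":0.005,"yaw":0},{"dx":0,"dy":0,"dz":0,"yaw":0}]' 0 50; python3 - <<'E'
from h import *
im,c=grab("wrist","w13.png");s=telemetry.state();print(s['force'],s['torque'],s['ee_pos']);ringscan(im)
nut(im,c,box=(225,20,340,130))
E
```

```text
time_s: 22.25
ee_pos: [484.4, -125.9, 113.4]
ee_rot: [-180.0, 0.0, -36.0]
force: [-1.9, 3.0, -6.0]
gripper_width: 18.0
gripper_force: 50.0
[-1.10755564  3.38357217 -6.13014777] [0.80533388 0.38106728 0.23849102] [ 484.38847958 -125.90525056  113.37883411]
40 [213, 215, 216, 231, 239, 240, 243, 244, 256, 257, 259, 313, 314, 318, 319, 326, 342, 344]
50 [208, 211, 226, 227, 235, 239, 264, 265, 292, 293, 318, 319, 320, 323, 324, 331, 346, 347, 349, 350]
60 [204, 206, 207, 221, 222, 229, 232, 236, 260, 297, 321, 326, 336, 351, 354]
70 [203, 205, 208, 223, 224, 228, 233, 237, 260, 297, 320, 323, 330, 333, 334, 349, 352]
80 [211, 214, 229, 232, 239, 250, 253, 266, 267, 270, 291, 292, 320, 324, 328, 343, 346, 352, 363, 364]
90 [217, 220, 235, 239, 241, 242, 257, 258, 260, 261, 315, 316, 318, 319, 322, 323, 337, 338, 340, 350, 351, 361]
100 [223, 226, 241, 244, 247, 248, 251, 252, 305, 306, 313, 316, 317, 331, 334]
110 [229, 232, 246, 247, 250, 254, 255, 258, 267, 268, 290, 291, 292, 293, 294, 305, 306, 311, 325, 328]
nut poly px [[299, 20], [327, 57], [309, 107], [265, 116], [231, 78], [243, 30], [248, 25], [271, 20]] sides [21.1 24.4 22.6 24.3 22.1  3.2 11.1 13.2]
edge normals mod60 [34.9 34.5 35.1 36.7 36.9  5.1 34.9 24. ]
ang (np.float64(4.637392855273089), np.float64(0.8942237752410359))
```

```bash
python3 -m crank '[{"dx":0,"dy":0,"dz":0.008,"yaw":0},{"dx":0,"dy":0,"dz":0.01,"yaw":0},{"dx":0,"dy":0,"dz":0.012,"yaw":0},{"dx":0,"dy":0,"dz":0,"yaw":0},{"dx":0,"dy":0,"dz":0,"yaw":0}]' 0 50; python3 - <<'E'
from h import *
im=offs(3,(279,78),(278.5,66));s=telemetry.state();print(s['force'],s['torque']);ringscan(im)
c=eyes.calibration("wrist");cv2.imwrite('pics/w14.png',im[:,:,::-1])
nut(im,c,box=(225,20,340,130))
hsv=cv2.cvtColor(im,cv2.COLOR_RGB2HSV)
m=((hsv[...,2]<135)&(hsv[...,1]<80)).astype(np.uint8);m[200:]=0
for q in cv2.findContours(m,cv2.RETR_LIST,cv2.CHAIN_APPROX_NONE)[0]:
    if 150<cv2.contourArea(q)<3000: print('dark',cv2.boundingRect(q),cv2.contourArea(q))
E
```

```text
time_s: 22.92
ee_pos: [484.4, -126.4, 137.2]
ee_rot: [180.0, -0.0, -36.0]
force: [0.1, -0.0, -4.1]
gripper_width: 18.2
gripper_force: 50.0
stud px [277.83178711  73.06192017  17.09266218] cam offset nut-ring [ 0.80991596 -0.07670646] [0.02471674 0.09301119] tcp [ 484.27431711 -126.26187408  136.85913534] yaw -35.9516080784072 kin ring [ 565.22563194 -184.97204891] nut by cam [ 566.03554789 -185.04875537]
[-0.07435022  0.23126549 -4.1426473 ] [ 0.07564195 -0.01238334  0.03225651]
40 [213, 216, 231, 232, 239, 245, 248, 249, 257, 258, 259, 297, 301, 306, 307, 319, 326, 327, 342, 343, 344]
50 [208, 209, 211, 227, 234, 238, 239, 246, 248, 249, 261, 262, 263, 307, 313, 324, 331, 332, 347, 350]
60 [201, 202, 206, 207, 222, 229, 230, 236, 243, 266, 290, 313, 319, 320, 329, 336, 351, 352, 354]
70 [203, 206, 209, 224, 230, 231, 241, 251, 252, 262, 294, 314, 316, 322, 331, 334, 335, 349, 350, 352]
80 [204, 205, 206, 212, 215, 229, 230, 232, 233, 237, 239, 241, 263, 292, 293, 313, 314, 322, 325, 326, 328, 329, 345, 346, 360]
90 [218, 221, 235, 236, 240, 241, 244, 258, 270, 271, 273, 274, 275, 281, 282, 283, 309, 310, 319, 320, 322, 323, 337, 338, 342, 351]
100 [223, 224, 226, 227, 241, 244, 245, 248, 249, 302, 303, 311, 312, 313, 314, 317, 318, 331, 332, 334, 335, 349, 350, 351, 353, 354]
110 [229, 230, 232, 247, 250, 255, 256, 258, 263, 264, 291, 292, 296, 298, 299, 300, 301, 305, 308, 311, 325, 326, 328, 329]
nut poly px [[292, 30], [319, 65], [318, 73], [303, 110], [266, 116], [260, 113], [237, 86], [249, 40]] sides [23.1  4.1 21.2 21.5  3.8 19.3 24.5 23.8]
edge normals mod60 [35.1 48.1 31.9 32.8 58.3 35.2 36.6 35.8]
ang (np.float64(5.117906090014505), np.float64(0.9142649484082475))
dark (262, 56, 32, 34) 805.0
dark (222, 5, 116, 113) 1273.0
dark (326, 0, 23, 16) 205.5
```

```bash
python3 - <<'E'
from h import *
c=eyes.calibration("wrist")
for nm,rods in (('w10',[(177,65),(220,160),(381,97),(350,5)]),):
    W=np.array([ray(c,a,b,130)[:2] for a,b in rods]);A=np.c_[2*W,np.ones(len(W))];s=np.linalg.lstsq(A,(W**2).sum(1),rcond=None)[0];ctr=s[:2]
    print(ctr,np.sqrt(s[2]+ctr@ctr),np.degrees(np.arctan2(*(W-ctr).T[::-1])))
im=cv2.imread('pics/w14.png')[:,:,::-1];g=cv2.cvtColor(im,cv2.COLOR_RGB2GRAY)
C=cv2.HoughCircles(cv2.GaussianBlur(g,(3,3),0),cv2.HOUGH_GRADIENT,1,25,param1=90,param2=13,minRadius=10,maxRadius=17)
print(np.round(C[0]) if C is not None else None)
# nut top-face edges: fit with z=108 & line segments via LSD inside hole
m=((cv2.cvtColor(im,cv2.COLOR_RGB2HSV)[...,1])>110).astype(np.uint8)*255
L=cv2.createLineSegmentDetector().detect(g[15:130,225:340])[0][:,0]+np.array([225,15,225,15])
for l in L:
    p=ray(c,l[0],l[1],108);q=ray(c,l[2],l[3],108);d=q-p
    if np.linalg.norm(d)>9: print(np.round(l),round(np.linalg.norm(d),1),round((np.degrees(np.arctan2(d[1],d[0]))+90)%60,1))
E
```

```text
[ 560.15349526 -181.120605  ] 49.793552296174816 [  43.52640016  103.57387038 -132.15445219  -79.17649048]
[[174.  52.  14.]
 [380.  84.  14.]
 [218. 152.  13.]
 [276.  74.  16.]]
[333.  68. 307.  15.] 29.9 23.4
[315.  15. 338.  63.] 27.3 23.2
[250.  15. 236.  47.] 17.4 25.7
[224.  55. 243.  15.] 22.3 25.0
[338.  64. 308. 117.] 32.1 24.1
[251. 118. 225.  72.] 28.4 23.9
[307. 117. 274. 117.] 18.7 24.0
[228.  73. 242.  94.] 13.2 28.2
[296.  68. 289.  88.] 10.9 36.0
[304.  36. 322.  64.] 17.3 29.8
[292.  29. 273.  32.] 10.4 32.3
[313.  58. 293.  29.] 18.0 31.0
[255. 112. 243.  88.] 14.8 21.8
[241.  61. 251.  45.] 9.7 20.2
[304.  16. 253.  16.] 27.4 24.2
[225.  98. 239. 121.] 14.3 24.9
[235.  47. 226.  67.] 11.4 24.6
[236. 122. 225. 103.] 11.9 24.2
[314. 129. 338.  88.] 25.6 23.4
[338.  93. 317. 128.] 22.3 23.7
```

The LSD edges put the nut at about 31–32 mod 60 (home is about 30), but the ring occludes it. I'll move aside and measure it unobstructed, as in the first close look.

```bash
python3 -m crank '[{"dx":0,"dy":0,"dz":0.04,"yaw":0},{"dx":0,"dy":0,"dz":0.042,"yaw":0},{"dx":0.006,"dy":0.015,"dz":0,"yaw":1},{"dx":0.006,"dy":0.015,"dz":0,"yaw":1},{"dx":0.006,"dy":0.015,"dz":0,"yaw":1},{"dx":0.004,"dy":0.016,"dz":0,"yaw":1},{"dx":0,"dy":0,"dz":0,"yaw":0},{"dx":0,"dy":0,"dz":0,"yaw":0},{"dx":0,"dy":0,"dz":0,"yaw":0}]' && python3 - <<'E'
from h import *
im,c=grab("wrist","w15.png");s=telemetry.state();print(s['ee_pos'],s['ee_rot'])
u,v=proj(c,[568,-185,117]);print('stud exp',u,v)
def lsd(im,c,box):
    x0,y0,x1,y1=box;g=cv2.cvtColor(im,cv2.COLOR_RGB2GRAY);sub=np.ascontiguousarray(im[y0:y1,x0:x1,2])
    L=cv2.createLineSegmentDetector().detect(sub)[0][:,0]+np.array([x0,y0,x0,y0])
    for l in L:
        p=ray(c,l[0],l[1],108);q=ray(c,l[2],l[3],108);d=q-p
        if np.linalg.norm(d)>9: print(np.round(l),round(np.linalg.norm(d),1),round((np.degrees(np.arctan2(d[1],d[0]))+90)%60,1))
u,v=int(u),int(v)
nut(im,c,box=(u-45,max(v-45,0),u+45,v+45));lsd(im,c,(u-42,max(v-42,0),u+42,v+42))
C=cv2.HoughCircles(cv2.GaussianBlur(cv2.cvtColor(im,cv2.COLOR_RGB2GRAY),(3,3),0)[:220],cv2.HOUGH_GRADIENT,1,25,param1=90,param2=12,minRadius=8,maxRadius=15)
print(np.round(C[0]))
print('w4');w=cv2.imread('pics/w4.png')[:,:,::-1];lsd(w,c,(350,60,435,140))
E
```

```text
time_s: 24.2
ee_pos: [501.9, -77.9, 202.6]
ee_rot: [180.0, 0.0, -16.0]
force: [0.3, 0.6, -5.5]
gripper_width: 17.5
gripper_force: 50.0
[501.95614329 -77.91013044 202.64005687] [ 1.79986176e+02  6.76620919e-03 -1.60122231e+01]
stud exp 394.00968986216105 99.76203185099658
nut poly px [[381, 71], [412, 77], [419, 107], [398, 131], [364, 126], [355, 101], [374, 75]] sides [24.  22.8 23.  27.2 20.2 22.7  5.7]
edge normals mod60 [33.9 33.7 35.1 35.9 37.8 38.6 12.9]
ang (np.float64(5.505425597770611), np.float64(0.9151207509659812))
[361. 126. 354.  99.] 21.1 33.4
[398. 133. 363. 127.] 28.0 35.7
[379.  70. 411.  75.] 24.6 35.5
[412.  77. 420. 106.] 21.6 35.2
[420. 107. 399. 131.] 23.6 35.1
[354.  96. 367.  79.] 15.1 37.2
[359.  97. 368. 127.] 23.3 35.8
[378.  73. 360.  96.] 20.5 35.2
[363. 104. 365.  91.] 9.1 6.0
[395. 115. 383. 112.] 9.6 29.6
[[468.  58.   9.]
 [406.  16.  11.]
 [390. 100.  14.]
 [460. 136.  10.]
 [336. 140.   9.]
 [442.  66.  10.]
 [386.  32.  10.]]
w4
[385. 134. 356. 119.] 25.4 18.0
[431. 139. 421. 132.] 9.9 11.2
[356. 117. 355.  87.] 22.0 18.9
[390.  66. 418.  81.] 24.1 18.6
[374.  71. 391.  68.] 12.1 54.5
[417.  83. 416. 113.] 21.8 18.2
[417. 114. 390. 132.] 24.2 18.2
[356.  86. 374.  74.] 15.8 17.8
[362.  87. 362. 118.] 22.8 17.4
[363. 119. 384. 130.] 18.7 17.9
[385. 112. 379. 100.] 10.3 43.1
```

Unobstructed, the nut is at 35.2° mod 60 (it was 18.2°), so it has turned 103° and sits about 5° short of home at −30°. It was probably dragged back in the jam, so I'll do another short stroke, seating at −25°.

```bash
python3 -m crank '[{"dx":-0.011,"dy":-0.027,"dz":0,"yaw":-0.6},{"dx":-0.011,"dy":-0.027,"dz":0,"yaw":-0.6},{"dx":-0.0108,"dy":-0.027,"dz":0,"yaw":-0.6},{"dx":0,"dy":0,"dz":-0.04,"yaw":0},{"dx":0,"dy":0,"dz":-0.042,"yaw":0},{"dx":0,"dy":0,"dz":0,"yaw":0},{"dx":0,"dy":0,"dz":0,"yaw":0},{"dx":0,"dy":0,"dz":0,"yaw":0}]' && python3 - <<'E'
from h import *
im=offs(3,(279,76),(279,65.5));cv2.imwrite('pics/w16.png',im[:,:,::-1]);ringscan(im)
E
```

```text
time_s: 25.25
ee_pos: [477.0, -142.7, 138.7]
ee_rot: [-180.0, -0.2, -25.0]
force: [-0.5, -0.0, -4.0]
gripper_width: 17.8
gripper_force: 50.0
stud px [280.41046143  77.04355367  16.91529592] cam offset nut-ring [-1.4010761  -0.14650644] [0.12667744 0.19497833] tcp [ 476.60972365 -142.47981425  138.27740523] yaw -24.946192422603 kin ring [ 567.28015128 -184.65650868] nut by cam [ 565.87907519 -184.80301512]
40 [203, 204, 213, 216, 231, 232, 239, 243, 244, 245, 261, 262, 269, 270, 271, 289, 290, 291, 301, 307, 308, 309, 310, 311, 319, 326, 327, 342, 343]
50 [209, 227, 234, 239, 240, 241, 254, 255, 271, 272, 275, 289, 290, 291, 306, 309, 315, 324, 331, 332, 347, 350]
60 [205, 222, 229, 235, 236, 237, 248, 275, 276, 277, 284, 285, 286, 287, 313, 318, 319, 329, 336, 351, 352, 354]
70 [206, 209, 224, 231, 242, 243, 245, 265, 295, 317, 322, 323, 331, 334, 349, 350, 352]
80 [212, 215, 229, 230, 233, 237, 238, 239, 244, 265, 296, 314, 323, 324, 325, 326, 328, 329, 344]
90 [218, 220, 221, 235, 236, 238, 239, 241, 246, 257, 258, 259, 269, 270, 290, 291, 307, 317, 319, 320, 322, 323, 338, 341]
100 [224, 226, 241, 244, 245, 249, 250, 265, 267, 304, 311, 314, 317, 318, 331, 332, 334, 335, 342, 357, 359]
110 [229, 230, 232, 233, 247, 250, 253, 256, 261, 297, 301, 305, 308, 311, 325, 326, 328, 329, 339, 348, 363]
```

```bash
python3 -m crank '[{"dx":-0.0017,"dy":0,"dz":-0.012,"yaw":0},{"dx":0,"dy":0,"dz":-0.008,"yaw":0},{"dx":0,"dy":0,"dz":-0.006,"yaw":0},{"dx":0,"dy":0,"dz":-0.006,"yaw":0},{"dx":0,"dy":0,"dz":0,"yaw":0},{"dx":0,"dy":0,"dz":0,"yaw":0}]'; python3 -m crank '[{"dx":0,"dy":0,"dz":-0.006,"yaw":0},{"dx":0,"dy":0,"dz":-0.006,"yaw":0},{"dx":0,"dy":0,"dz":0,"yaw":0},{"dx":0,"dy":0,"dz":0,"yaw":0}]'; python3 arc.py -25 -45 6;  python3 arc.py -45 -31 4
```

```text
time_s: 26.15
ee_pos: [474.7, -142.3, 111.6]
ee_rot: [180.0, -0.0, -24.9]
force: [-0.4, -0.1, -5.5]
gripper_width: 17.6
gripper_force: 50.0
time_s: 26.65
ee_pos: [474.5, -142.2, 101.8]
ee_rot: [180.0, 0.0, -24.9]
force: [-0.4, 0.6, -4.2]
gripper_width: 17.6
gripper_force: 50.0
0.0033 0.0065 -0.667
0.0036 0.0063 -0.667
0.004 0.0061 -0.667
0.0044 0.0058 -0.667
0.0047 0.0056 -0.667
0.005 0.0053 -0.667
-0.0052 -0.0056 0.7
-0.0049 -0.0059 0.7
-0.0045 -0.0062 0.7
-0.0041 -0.0064 0.7
```

Clean seat. Turn in stages.

```bash
T='from h import *;print(telemetry.state()["torque"])'; python3 -m crank '[{"dx":0.0033,"dy":0.0065,"dz":0,"yaw":-0.667},{"dx":0.0036,"dy":0.0063,"dz":0,"yaw":-0.667},{"dx":0.004,"dy":0.0061,"dz":0,"yaw":-0.667},{"dx":0,"dy":0,"dz":0,"yaw":0}]'; python3 -c "$T"; python3 -m crank '[{"dx":0.0044,"dy":0.0058,"dz":0,"yaw":-0.667},{"dx":0,"dy":0,"dz":0,"yaw":0}]';python3 -c "$T"; python3 -m crank '[{"dx":0.0047,"dy":0.0056,"dz":0,"yaw":-0.667},{"dx":0,"dy":0,"dz":0,"yaw":0}]';python3 -c "$T"
```

```text
time_s: 27.15
ee_pos: [483.6, -127.2, 101.9]
ee_rot: [180.0, -0.0, -34.9]
force: [0.3, -1.1, -4.5]
gripper_width: 17.8
gripper_force: 50.0
[-0.0254989  -0.12956216 -0.04027677]
time_s: 27.4
ee_pos: [486.9, -122.6, 101.9]
ee_rot: [180.0, -0.0, -38.2]
force: [0.5, -0.8, -3.8]
gripper_width: 17.6
gripper_force: 50.0
[ 0.03797561 -0.15399218  0.00058498]
time_s: 27.65
ee_pos: [490.6, -118.2, 102.0]
ee_rot: [180.0, -0.0, -41.5]
force: [1.0, -1.7, -5.1]
gripper_width: 17.8
gripper_force: 50.0
[-0.00179941 -0.14886902  0.16261365]
```

No bite yet at −41.5, which is unexpected. I'll look at the edges for ring and nut angle.

```bash
python3 - <<'E'
from h import *
im,c=grab("wrist","w17.png");s=telemetry.state();print(s['ee_pos'],s['ee_rot'])
L=cv2.createLineSegmentDetector().detect(np.ascontiguousarray(im[0:230,190:370,2]))[0][:,0]+np.array([190,0,190,0])
for l in L:
    p=ray(c,l[0],l[1],108);q=ray(c,l[2],l[3],108);d=q-p
    if np.linalg.norm(d)>11: print(np.round(l),round(np.linalg.norm(d),1),round((np.degrees(np.arctan2(d[1],d[0]))+90)%60,1))
nut(im,c,box=(222,5,340,122))
E
```

```text
[ 490.63408464 -118.21386933  101.94850349] [-1.79992721e+02 -2.62702221e-02 -4.15079007e+01]
[321. 191. 361. 167.] 22.6 50.0
[292. 196. 320. 189.] 14.1 32.6
[299. 110. 276. 114.] 11.3 27.9
[312. 118. 257. 117.] 26.0 17.9
[248.   5. 309.   4.] 26.6 18.7
[310.   5. 338.  63.] 26.8 18.0
[339.  62. 307. 116.] 27.2 18.5
[219.  65. 248.   4.] 27.8 19.2
[249. 115. 219.  64.] 25.5 18.7
[293. 161. 292. 193.] 16.2 46.9
[259. 114. 240.  89.] 13.8 26.4
[254. 119. 274. 140.] 13.5 31.0
[270. 143. 289. 165.] 13.6 30.0
[216. 182. 265. 197.] 25.3 0.3
[239. 164. 221. 180.] 12.1 59.8
[206.  66. 224.  96.] 14.8 19.0
[293. 132. 294. 159.] 13.0 49.3
[290. 169. 290. 131.] 18.5 48.6
[261. 203. 261. 228.] 13.3 47.3
[296. 228. 296. 202.] 14.0 50.6
[267. 202. 291. 202.] 12.0 18.5
[325.  46. 306.  15.] 15.1 24.5
[314. 129. 352.  65.] 32.8 18.0
[233.   1. 209.  55.] 24.4 19.3
[354.  67. 316. 131.] 32.6 18.1
[265. 193. 264. 133.] 29.2 48.7
[214.  37. 231.   1.] 16.1 19.1
[267. 137. 268. 194.] 28.1 48.4
[312. 222. 314. 198.] 12.6 45.1
nut poly px [[296, 7], [331, 54], [311, 106], [263, 116], [227, 74], [239, 28], [245, 17]] sides [24.6 23.7 22.9 24.5 19.8  5.1 22.6]
edge normals mod60 [29.1 27.7 29.7 29.9 30.5 15.8 28.3]
ang (np.float64(-1.176888103862514), np.float64(0.9661748682855705))
```

The nut did turn: it is now at about 29.5° mod 60, essentially home. I'll press on to confirm the stop.

```bash
python3 -m crank '[{"dx":0.005,"dy":0.0053,"dz":0,"yaw":-0.667},{"dx":0,"dy":0,"dz":0,"yaw":0},{"dx":0,"dy":0,"dz":0,"yaw":0}]'; python3 - <<'E'
from h import *
im,c=grab("wrist","w18.png");s=telemetry.state();print(s['ee_pos'],s['ee_rot'],s['force'],s['torque'])
nut(im,c,box=(222,5,340,122));ringscan(im)
E
```

```text
time_s: 28.08
ee_pos: [493.9, -114.7, 101.9]
ee_rot: [179.9, -0.0, -44.8]
force: [-1.7, -3.8, -3.0]
gripper_width: 17.5
gripper_force: 50.1
[ 493.85662184 -114.72070347  101.90408653] [ 1.79884490e+02 -2.77554833e-02 -4.47781463e+01] [-1.89531114 -5.09385005 -2.78686332] [-0.83595168  0.39674174  1.14107335]
nut poly px [[294, 7], [324, 43], [328, 51], [311, 104], [262, 116], [226, 77], [235, 31], [241, 19], [282, 7]] sides [19.6  3.8 23.6 23.6 23.5 19.5  5.5 18.5  5.2]
edge normals mod60 [28.9 15.7 27.9 28.3 28.7 30.9 14.5 29.7 15.2]
ang (np.float64(-2.054072819133775), np.float64(0.9108276902824849))
40 [210, 211, 213, 228, 229, 233, 236, 265, 266, 267, 286, 287, 317, 321, 324]
50 [206, 209, 224, 231, 258, 294, 295, 321, 327, 329, 330, 344, 345, 347]
60 [202, 204, 219, 220, 227, 230, 243, 245, 256, 296, 321, 326, 334, 349, 350, 355, 356]
70 [203, 205, 221, 224, 232, 258, 259, 294, 321, 323, 328, 331, 332, 346, 347, 349, 356]
80 [209, 211, 212, 226, 229, 235, 247, 248, 249, 267, 268, 278, 283, 284, 285, 317, 320, 325, 326, 340, 341, 343, 344, 360, 361, 362]
90 [214, 217, 233, 236, 237, 257, 259, 313, 314, 317, 320, 335, 337]
100 [221, 238, 239, 242, 245, 250, 304, 305, 313, 315, 329, 332]
110 [227, 230, 244, 245, 248, 249, 254, 257, 267, 268, 269, 277, 278, 279, 280, 285, 286, 287, 293, 294, 295, 296, 299, 305, 309, 323, 326]
```

The nut stayed at about 29° while torque rose to 1.1 Nm, so it is on its stop. Now I back off to alignment (−31°) and check the side force before lifting.

```bash
python3 -m crank '[{"dx":-0.0052,"dy":-0.0056,"dz":0,"yaw":0.7},{"dx":-0.0049,"dy":-0.0059,"dz":0,"yaw":0.7},{"dx":-0.0045,"dy":-0.0062,"dz":0,"yaw":0.7},{"dx":-0.0041,"dy":-0.0064,"dz":0,"yaw":0.7},{"dx":0,"dy":0,"dz":0,"yaw":0},{"dx":0,"dy":0,"dz":0,"yaw":0}]'; python3 - <<'E'
from h import *
im=offs(2,(279,62),(278.5,61));s=telemetry.state();print(s['force'],s['torque']);c=eyes.calibration("wrist")
nut(im,c,box=(222,5,340,122));ringscan(im)
E
```

```text
time_s: 28.88
ee_pos: [479.9, -133.0, 102.0]
ee_rot: [-180.0, -0.0, -31.0]
force: [1.1, -1.5, -4.1]
gripper_width: 17.8
gripper_force: 50.0
stud px [279.          60.36363602  20.84684372] cam offset nut-ring [-1.58182539  0.6669015 ] [0.00043321 0.00110224] tcp [ 479.83546317 -132.98120248  101.96406575] yaw -31.013777071520895 kin ring [ 565.5398064  -184.50561952] nut by cam [ 563.95798101 -183.83871802]
[ 1.80732697 -1.06787268 -3.48388716] [-0.23493056 -0.04145814 -0.02019714]
nut poly px [[298, 8], [327, 44], [331, 53], [313, 105], [264, 116], [228, 75], [239, 28], [245, 18], [283, 8]] sides [19.3  4.1 23.4 23.5 24.2 20.   4.8 17.1  6.5]
edge normals mod60 [41.8 26.8 40.3 41.  41.1 42.6 23.9 42.  28.9]
ang (np.float64(10.284305835757602), np.float64(0.8998235249202844))
40 [213, 216, 231, 232, 236, 239, 269, 270, 288, 289, 290, 320, 323, 324, 327, 328, 342, 343, 344]
50 [208, 209, 211, 227, 233, 260, 297, 323, 330, 332, 347, 350]
60 [204, 206, 207, 222, 229, 234, 245, 246, 247, 258, 299, 324, 329, 336, 351, 352, 354]
70 [205, 206, 208, 209, 224, 228, 234, 246, 248, 261, 262, 297, 324, 327, 330, 331, 334, 349, 350, 352, 353]
80 [211, 212, 214, 215, 229, 232, 237, 268, 286, 287, 306, 320, 323, 325, 328, 329, 343, 344, 346, 356, 357]
90 [217, 218, 220, 235, 236, 239, 240, 316, 319, 322, 323, 337, 338, 340, 341, 354, 355]
100 [223, 224, 226, 227, 241, 244, 245, 247, 249, 252, 306, 307, 315, 317, 318, 331, 332, 334, 335, 356, 357, 359, 360, 361]
110 [229, 230, 232, 233, 247, 250, 256, 257, 259, 269, 270, 271, 279, 280, 281, 286, 287, 288, 289, 296, 297, 298, 299, 300, 301, 307, 311, 326, 328, 329]
```

The nut followed the spanner back: the hex corners are wedged by friction. A vertical wiggle freed it last time, so I'll return to the stop with only light torque, wiggle to unwedge, and lift without turning back.

```bash
python3 -m crank '[{"dx":0.0041,"dy":0.0065,"dz":0,"yaw":-0.7},{"dx":0.0045,"dy":0.0062,"dz":0,"yaw":-0.7},{"dx":0.0048,"dy":0.0058,"dz":0,"yaw":-0.7},{"dx":0,"dy":0,"dz":0,"yaw":0},{"dx":0,"dy":0,"dz":0,"yaw":0}]'; python3 -m crank '[{"dx":0,"dy":0,"dz":0.005,"yaw":0},{"dx":0,"dy":0,"dz":0.005,"yaw":0},{"dx":0,"dy":0,"dz":0,"yaw":0}]' 0 60; python3 -m crank '[{"dx":0,"dy":0,"dz":-0.005,"yaw":0},{"dx":0,"dy":0,"dz":-0.005,"yaw":0},{"dx":0,"dy":0,"dz":0,"yaw":0}]'; python3 - <<'E'
from h import *
im,c=grab("wrist","w19.png");s=telemetry.state();print(s['force'],s['torque'])
nut(im,c,box=(222,5,340,122));ringscan(im)
E
```

```text
time_s: 29.6
ee_pos: [490.7, -118.1, 102.0]
ee_rot: [-179.9, -0.0, -41.5]
force: [2.5, 0.2, -3.6]
gripper_width: 17.8
gripper_force: 50.0
time_s: 29.98
ee_pos: [490.6, -118.7, 108.8]
ee_rot: [180.0, -0.0, -41.4]
force: [6.3, -3.3, -13.4]
gripper_width: 17.4
gripper_force: 60.0
time_s: 30.35
ee_pos: [490.4, -118.3, 103.4]
ee_rot: [-180.0, -0.1, -41.4]
force: [-1.8, 1.6, 5.0]
gripper_width: 17.9
gripper_force: 60.0
[-1.81102441  0.97828755  5.57222891] [-0.17356072 -0.09408922  0.24357042]
nut poly px [[296, 8], [323, 41], [330, 54], [312, 105], [263, 115], [228, 75], [239, 29], [244, 19]] sides [18.   6.3 23.2 23.6 23.8 19.9  4.6 23.3]
edge normals mod60 [31.8 20.8 29.5 29.6 30.6 31.9 18.  29.1]
ang (np.float64(-0.36077337506309254), np.float64(0.9531523057430753))
40 [213, 216, 232, 236, 239, 250, 253, 269, 270, 271, 287, 288, 319, 322, 323, 325, 326, 341]
50 [209, 211, 212, 227, 233, 247, 248, 260, 261, 296, 309, 310, 322, 328, 331, 346]
60 [204, 207, 222, 223, 231, 234, 258, 299, 323, 328, 335, 351, 353, 362, 363]
70 [206, 208, 209, 224, 227, 232, 233, 234, 260, 261, 296, 325, 330, 333, 334, 348, 349, 351, 357, 358]
80 [212, 214, 229, 232, 237, 253, 269, 270, 278, 279, 280, 285, 286, 287, 322, 324, 327, 328, 342, 343, 345, 356, 357]
90 [218, 220, 221, 235, 236, 239, 240, 258, 259, 262, 315, 318, 319, 322, 336, 337, 339, 340]
100 [224, 241, 244, 247, 248, 251, 252, 306, 307, 314, 317, 331, 334]
110 [230, 232, 233, 247, 250, 251, 255, 256, 259, 269, 270, 271, 277, 278, 279, 280, 281, 286, 287, 288, 289, 296, 297, 298, 299, 300, 301, 307, 310, 311, 325, 327, 328]
```

```bash
python3 -m crank '[{"dx":0.003,"dy":-0.0026,"dz":0,"yaw":0},{"dx":-0.006,"dy":0.0052,"dz":0,"yaw":0},{"dx":0.003,"dy":-0.0026,"dz":0,"yaw":0},{"dx":0,"dy":0,"dz":0,"yaw":0}]'; python3 -m crank '[{"dx":-0.0049,"dy":-0.0058,"dz":0,"yaw":0.7},{"dx":0,"dy":0,"dz":0,"yaw":0},{"dx":0,"dy":0,"dz":0,"yaw":0}]'; python3 - <<'E'
from h import *
im,c=grab("wrist","w20.png");s=telemetry.state();print(s['force'],s['torque'])
nut(im,c,box=(222,5,340,122))
E
```

```text
time_s: 30.9
ee_pos: [490.4, -118.3, 102.8]
ee_rot: [-180.0, -0.0, -41.4]
force: [-0.9, 0.6, 5.9]
gripper_width: 17.6
gripper_force: 60.0
time_s: 31.28
ee_pos: [486.3, -123.1, 102.1]
ee_rot: [180.0, -0.0, -38.0]
force: [-0.1, -0.0, 1.3]
gripper_width: 17.8
gripper_force: 60.0
[-0.40964046 -1.87857285  1.17569122] [-0.32509925 -0.12748978  0.20889059]
nut poly px [[298, 7], [331, 55], [309, 107], [261, 115], [226, 72], [240, 25], [246, 15]] sides [24.3 24.1 22.8 24.4 20.4  4.8 22.9]
edge normals mod60 [30.5 29.2 31.  31.9 31.9 16.9 29.7]
ang (np.float64(0.340067719050508), np.float64(0.9659374193177479))
```

The nut stayed at about 30.5° while the spanner turned back 3.4°, so the wedge is broken. I'll continue to −32 and lift stepwise.

```bash
python3 -m crank '[{"dx":-0.0044,"dy":-0.0057,"dz":0,"yaw":0.65},{"dx":-0.004,"dy":-0.0057,"dz":0,"yaw":0.65},{"dx":0,"dy":0,"dz":0,"yaw":0},{"dx":0,"dy":0,"dz":0,"yaw":0}]'; python3 - <<'E'
from h import *
im,c=grab("wrist","w21.png");s=telemetry.state();print(s['force'],s['torque'])
nut(im,c,box=(222,5,340,122))
E
python3 -m crank '[{"dx":0,"dy":0,"dz":0.008,"yaw":0},{"dx":0,"dy":0,"dz":0.006,"yaw":0},{"dx":0,"dy":0,"dz":0,"yaw":0}]'; python3 -m crank '[{"dx":0,"dy":0,"dz":0.01,"yaw":0},{"dx":0,"dy":0,"dz":0.02,"yaw":0},{"dx":0,"dy":0,"dz":0,"yaw":0},{"dx":0,"dy":0,"dz":0,"yaw":0}]'
```

```text
time_s: 31.82
ee_pos: [480.0, -131.5, 102.0]
ee_rot: [-180.0, -0.0, -31.5]
force: [1.0, 2.8, 2.5]
gripper_width: 17.6
gripper_force: 60.0
[0.83693734 3.39262896 2.79701042] [ 0.59827941 -0.4764093   0.10331075]
nut poly px [[306, 8], [333, 60], [307, 109], [257, 111], [227, 65], [249, 12]] sides [24.3 23.9 23.5 23.9 23.7 24.9]
edge normals mod60 [29.8 30.3 30.6 32.1 32.1 31.9]
ang (np.float64(1.1478060033351858), np.float64(0.9951218340163962))
time_s: 32.25
ee_pos: [478.9, -132.0, 113.0]
ee_rot: [180.0, 0.1, -31.5]
force: [-1.1, 0.6, -4.9]
gripper_width: 17.7
gripper_force: 60.0
time_s: 32.75
ee_pos: [479.1, -131.9, 136.8]
ee_rot: [180.0, 0.1, -31.5]
force: [0.4, -0.1, -5.1]
gripper_width: 18.0
gripper_force: 60.0
```

Lifted cleanly. I'll take the unobstructed check again.

```bash
python3 -m crank '[{"dx":0,"dy":0,"dz":0.04,"yaw":0},{"dx":0,"dy":0,"dz":0.042,"yaw":0},{"dx":0.01,"dy":0.0225,"dz":0,"yaw":1},{"dx":0.01,"dy":0.0225,"dz":0,"yaw":1},{"dx":0.009,"dy":0.0225,"dz":0,"yaw":1},{"dx":0,"dy":0,"dz":0,"yaw":0},{"dx":0,"dy":0,"dz":0,"yaw":0},{"dx":0,"dy":0,"dz":0,"yaw":0}]' && python3 - <<'E'
from h import *
im,c=grab("wrist","w22.png");u,v=map(int,proj(c,[568,-185,117]))
L=cv2.createLineSegmentDetector().detect(np.ascontiguousarray(im[v-42:v+42,u-42:u+42,2]))[0][:,0]+np.array([u-42,v-42]*2)
for l in L:
    p=ray(c,l[0],l[1],108);q=ray(c,l[2],l[3],108);d=q-p
    if np.linalg.norm(d)>12: print(np.round(l),round(np.linalg.norm(d),1),round((np.degrees(np.arctan2(d[1],d[0]))+90)%60,1))
ringscan(im)
E
```

```text
time_s: 33.75
ee_pos: [502.4, -78.6, 202.5]
ee_rot: [180.0, 0.0, -16.5]
force: [-0.1, -0.6, -4.7]
gripper_width: 17.7
gripper_force: 60.0
[359. 125. 351.  94.] 24.3 31.0
[393. 134. 360. 126.] 27.3 30.9
[380.  69. 411.  77.] 24.5 30.8
[412.  78. 418. 108.] 22.8 31.1
[417. 110. 394. 133.] 23.0 30.6
[352.  95. 374.  70.] 22.6 32.1
[358.  95. 364. 124.] 22.5 31.0
[378.  73. 358.  94.] 19.9 30.7
40 [215, 232, 240, 318, 326, 341, 342, 344]
50 [210, 227, 228, 235, 240, 241, 251, 252, 253, 254, 255, 261, 267, 275, 309, 314, 315, 318, 323, 324, 331, 346]
60 [205, 206, 222, 223, 230, 236, 246, 247, 272, 282, 300, 301, 305, 306, 312, 314, 315, 316, 317, 323, 327, 328, 335, 336, 351, 353]
70 [207, 208, 224, 225, 231, 240, 278, 279, 286, 294, 299, 308, 313, 318, 328, 329, 333, 334, 349, 352]
80 [213, 230, 282, 283, 294, 305, 323, 324, 328, 343, 344, 346, 364]
90 [219, 220, 236, 278, 286, 288, 291, 302, 319, 320, 322, 323, 337, 340, 355, 361, 362]
100 [225, 241, 242, 247, 248, 261, 263, 264, 265, 266, 267, 281, 289, 301, 313, 314, 317, 331, 332, 334, 353, 359, 362]
110 [199, 200, 201, 202, 205, 206, 207, 231, 247, 248, 251, 278, 288, 290, 301, 308, 313, 314, 315, 316, 317, 325, 326, 328, 355, 361]
```

The nut flats are at 30.9° mod 60, i.e. −15° relative to the vessel against −16° at home, within about 1–2° of the stop. Now I lay the spanner down where it started.

```bash
python3 -m crank '[{"dx":0.019,"dy":0.0545,"dz":0,"yaw":0},{"dx":0.019,"dy":0.0545,"dz":0,"yaw":0},{"dx":0.019,"dy":0.0545,"dz":0,"yaw":0},{"dx":0.019,"dy":0.0545,"dz":0,"yaw":0},{"dx":0.019,"dy":0.0545,"dz":0,"yaw":0},{"dx":0,"dy":0,"dz":-0.05,"yaw":0},{"dx":0,"dy":0,"dz":-0.07,"yaw":0},{"dx":0,"dy":0,"dz":-0.05,"yaw":0},{"dx":0,"dy":0,"dz":-0.04,"yaw":0},{"dx":0,"dy":0,"dz":0,"yaw":0}]'; python3 -m crank '[{"dx":0,"dy":0,"dz":-0.01,"yaw":0},{"dx":0,"dy":0,"dz":-0.008,"yaw":0},{"dx":0,"dy":0,"dz":-0.005,"yaw":0},{"dx":0,"dy":0,"dz":-0.003,"yaw":0},{"dx":0,"dy":0,"dz":0,"yaw":0},{"dx":0,"dy":0,"dz":0,"yaw":0}]' 0 8
```

```text
time_s: 35.05
ee_pos: [576.7, 139.1, 32.2]
ee_rot: [179.8, 0.3, -16.5]
force: [-0.3, 0.0, -3.9]
gripper_width: 17.8
gripper_force: 60.0
time_s: 35.8
ee_pos: [579.2, 140.1, 14.2]
ee_rot: [-180.0, -0.0, -16.5]
force: [1.1, 0.7, -3.4]
gripper_width: 18.1
gripper_force: 8.0
```

```bash
python3 -m crank '[{"dx":0,"dy":0,"dz":-0.0025,"yaw":0},{"dx":0,"dy":0,"dz":0,"yaw":0},{"dx":0,"dy":0,"dz":0,"yaw":0}]' 0 4; python3 -m crank '[{"dx":0,"dy":0,"dz":0,"yaw":0},{"dx":0,"dy":0,"dz":0,"yaw":0},{"dx":0,"dy":0,"dz":0,"yaw":0},{"dx":0,"dy":0,"dz":0,"yaw":0},{"dx":0,"dy":0,"dz":0,"yaw":0},{"dx":0,"dy":0,"dz":0,"yaw":0},{"dx":0,"dy":0,"dz":0,"yaw":0}]' 1; python3 -m crank '[{"dx":0,"dy":0,"dz":0.03,"yaw":0},{"dx":0,"dy":0,"dz":0.06,"yaw":0},{"dx":0,"dy":0,"dz":0.07,"yaw":0},{"dx":0,"dy":0,"dz":0.0125,"yaw":0},{"dx":0,"dy":0,"dz":0,"yaw":0},{"dx":0,"dy":0,"dz":0,"yaw":0}]'; python3 - <<'E'
from h import *
im,c=grab("wrist","w23.png");a=telemetry.state()['ee_pos'];print(a)
w=cv2.imread('pics/w3.png')[:,:,::-1]
for i in (w,im):
    hsv=cv2.cvtColor(i,cv2.COLOR_RGB2GRAY)>150
    v,u=np.where(hsv[20:140,230:330]);print('ring bbox',u.min()+230,u.max()+230,v.min()+20,v.max()+20)
t,ct=grab("top","top2.png");t0=cv2.imread('pics/top0.png')[:,:,::-1]
g=(cv2.cvtColor(t,cv2.COLOR_RGB2HSV)[...,2]>70);
for nm,(x0,y0,x1,y1) in dict(bott=(55,160,130,215),beak=(235,120,280,175),jar=(415,225,475,270)).items():
    print(nm,np.abs(t[y0:y1,x0:x1].astype(int)-t0[y0:y1,x0:x1]).mean())
E
```

```text
time_s: 36.17
ee_pos: [579.4, 140.0, 13.0]
ee_rot: [-180.0, -0.1, -16.5]
force: [-0.5, -1.6, 6.2]
gripper_width: 18.0
gripper_force: 4.0
time_s: 37.05
ee_pos: [578.8, 140.0, 11.9]
ee_rot: [180.0, -0.0, -16.5]
force: [-0.2, 0.2, 0.0]
gripper_width: 85.4
gripper_force: 0.0
time_s: 37.8
ee_pos: [577.6, 139.7, 148.0]
ee_rot: [179.9, 0.2, -16.5]
force: [-0.2, -1.0, -0.4]
gripper_width: 91.2
gripper_force: 0.0
[577.6422451  139.7010794  147.85366788]
ring bbox 241 319 59 139
ring bbox 239 317 54 139
bott 59.4939797979798
beak 2.5286195286195285
jar 1.9577777777777778
```

```bash
python3 - <<'E'
from h import *
s,c=grab("scene","s2.png");s0=cv2.imread('pics/scene0.png')[:,:,::-1]
t=cv2.imread('pics/top2.png')[:,:,::-1];t0=cv2.imread('pics/top0.png')[:,:,::-1]
def org(i,b):
    h=cv2.cvtColor(i,cv2.COLOR_RGB2HSV);m=(h[...,0]<12)&(h[...,1]>150)&(h[...,2]>180);x0,y0,x1,y1=b
    v,u=np.where(m[y0:y1,x0:x1]);return (u.mean()+x0,v.mean()+y0,len(u)) if len(u) else None
print(org(s0,(360,260,470,370)),org(s,(360,260,470,370)),org(t0,(40,150,150,220)),org(t,(40,150,150,220)))
print('mean brightness of bottle region then/now',t0[160:215,55:130].mean(),t[160:215,55:130].mean())
print(np.abs(s[275:365,375:440].astype(int)-s0[275:365,375:440]).mean())
E
```

```text
(np.float64(415.06), np.float64(287.24), 50) (np.float64(415.1458333333333), np.float64(286.7916666666667), 48) (np.float64(75.45), np.float64(175.75), 20) (np.float64(71.0), np.float64(171.30769230769232), 13)
mean brightness of bottle region then/now 59.87224242424242 111.64145454545455
0.6678632478632479
```

The scene view shows the bottle unmoved (difference 0.67 grey levels). The top view was only blocked by the arm. The ring's size matches lying flat, as at the start, so I'll hand it in.

```bash
python3 -c "
from h import *
print(ticket.job_done())"
```

```text
the job is handed in; nothing more can be done
None
```

The job is handed in: the nut is tightened to within about 1–2° of its stop by camera estimate (7° allowed), the spanner is off it and back on the bench with the gripper clear, and the bottle, beaker and jar show no movement; the hand-in returned no verdict.

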